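# Pack the filter cassettes into the sliding-cover incubator

### The job

The filtration run is over: lift the funnel by its handle off the steel stand and set it down upright in the middle of the blue mat, slide the incubator's cover fully open, and stand every filter cassette (those on the bench and the one that was under the funnel) side by side on the floor of the well, upright. When all are in, slide the cover fully shut; do not tip the funnel over, and leave the other things on the bench where they are.

Things in the scene. Friction and masses are not known exactly. Their poses are not given: they have to be found in the camera images.
- cover (a joint): sliding cover of the incubator, a flat aluminium plate 148 (incubator x) x 188 (incubator y) x 5 mm lying on the incubator's top. 0 = fully shut over the well, 0.185 m = fully open; it slides towards the incubator's own -y. Needs about 2 N, stays where it is left
- cover_grip (a point): centre of the black grip bar in the middle of the cover; moves with it. Bar 70 mm long (incubator x), 16 mm thick (incubator y, the slide direction), 24 mm high; its middle is 78 mm above the bench (top of bar 90 mm, cover plate's upper face 66 mm). The point's axes are the incubator's
- incubator: white bench incubator, fixed, 156 mm (own x) x 388 mm (own y) x 60 mm high; origin on the bench under the centre of its well. The well is open at the top; the solid deck over which the cover slides reaches from the well to 290 mm on the -y side; the other end is at y = +98 mm
- well_floor (a point): centre of the well's flat floor, 20 mm above the bench. Well: 140 mm (x) x 180 mm (y) inside, 40 mm deep below its rim (rim 60 mm above the bench), walls 8 mm; room for six cassettes in two rows of three, e.g. at x +-34, y -56, 0, +56 mm. Axes as the incubator's
- funnel: amber filter funnel with an arched steel handle, an open cup 74 mm across and 110 mm high, about 0.22 kg; origin at the centre of its underside, z up. Its lowest 40 mm is a hollow skirt (64 mm inside) open below, which at the start covers cassette_5 on the stand, with the skirt's rim resting on the stand head
- funnel_grip (a point): middle of the funnel handle's horizontal bar, 152 mm above the funnel's underside; the bar is 10 mm thick and 72 mm long, along the funnel's own y, about 40 mm above the cup's rim; pinch it across, along the funnel's x
- stand: steel filtration stand, fixed: base plate 90 x 90 mm, column, round head 80 mm across; origin at the centre of its underside
- stand_head (a point): centre of the stand head's flat top, 50 mm above the bench
- mat: blue mat, fixed, 150 x 150 x 4 mm; origin at the centre of its underside, on the bench
- cassette_1: filter cassette: white disc 46 mm across and 14 mm high with a blue hub 18 mm across and 20 mm high on top (34 mm in all), about 35 g; origin at the centre of its underside, z up. Stands on the bench; two to four of cassettes 1 to 4 are there, the others absent
- cassette_2: filter cassette: white disc 46 mm across and 14 mm high with a blue hub 18 mm across and 20 mm high on top (34 mm in all), about 35 g; origin at the centre of its underside, z up. Stands on the bench; two to four of cassettes 1 to 4 are there, the others absent
- cassette_3: filter cassette: white disc 46 mm across and 14 mm high with a blue hub 18 mm across and 20 mm high on top (34 mm in all), about 35 g; origin at the centre of its underside, z up. Stands on the bench; two to four of cassettes 1 to 4 are there, the others absent
- cassette_4: filter cassette: white disc 46 mm across and 14 mm high with a blue hub 18 mm across and 20 mm high on top (34 mm in all), about 35 g; origin at the centre of its underside, z up. Stands on the bench; two to four of cassettes 1 to 4 are there, the others absent
- cassette_5: filter cassette: white disc 46 mm across and 14 mm high with a blue hub 18 mm across and 20 mm high on top (34 mm in all), about 35 g; origin at the centre of its underside, z up. Always there: stands on the stand head under the funnel
- agar_1: red agar dish, 93 mm across, 14 mm high; origin at the centre of its underside; not part of the job, to be left alone
- agar_2: red agar dish, 93 mm across, 14 mm high; origin at the centre of its underside; not part of the job, to be left alone
- bottle: amber bottle with green cap, 60 mm across, 130 mm high; origin at the centre of its underside; not part of the job, to be left alone
- beaker: clear beaker, 70 mm across, 85 mm high; origin at the centre of its underside; not part of the job, to be left alone
- cap: green screw cap, 40 mm across, 14 mm high; origin at the centre of its underside; not part of the job, to be left alone
- forceps: steel forceps 130 mm long, 6 mm high, lying flat along its own x; origin at the centre of its underside; not part of the job, to be left alone
Mind the look-alikes: they are no part of the job. What is shaped like the funnel but purple or yellow is not meant. Leave any orange look-alike of the cassette_4 alone.

How it is judged:
On the way, in this order (a step that is already met when the one before it is completed fails the run):
1. the cover has been slid open (at least 0.165 m) (value of joint cover above 0.165 m), for 0.2 s.
2. every cassette stands in the well while the cover is still open (value of joint cover above 0.1 m and x of cassette_1 in the frame of well_floor between -0.05 and 0.05 m and y of cassette_1 in the frame of well_floor between -0.07 and 0.07 m and z of cassette_1 in the frame of well_floor between -0.005 and 0.008 m and angle between each of cassette_1, cassette_2, cassette_3, cassette_4, cassette_5's own z axis and vertical below 0.2 rad and x of cassette_2 in the frame of well_floor between -0.05 and 0.05 m and y of cassette_2 in the frame of well_floor between -0.07 and 0.07 m and z of cassette_2 in the frame of well_floor between -0.005 and 0.008 m and x of cassette_3 in the frame of well_floor between -0.05 and 0.05 m and y of cassette_3 in the frame of well_floor between -0.07 and 0.07 m and z of cassette_3 in the frame of well_floor between -0.005 and 0.008 m and x of cassette_4 in the frame of well_floor between -0.05 and 0.05 m and y of cassette_4 in the frame of well_floor between -0.07 and 0.07 m and z of cassette_4 in the frame of well_floor between -0.005 and 0.008 m and x of cassette_5 in the frame of well_floor between -0.05 and 0.05 m and y of cassette_5 in the frame of well_floor between -0.07 and 0.07 m and z of cassette_5 in the frame of well_floor between -0.005 and 0.008 m), for 0.2 s.
At the end, for the whole second after the job is handed in: every cassette present stands upright (within 0.2 rad) on the well's floor, the cover is shut to within 6 mm, and the funnel stands upright and at rest on the mat, its centre within 50 mm of the mat's (value of joint cover below 0.006 m and x of cassette_1 in the frame of well_floor between -0.05 and 0.05 m and y of cassette_1 in the frame of well_floor between -0.07 and 0.07 m and z of cassette_1 in the frame of well_floor between -0.005 and 0.008 m and angle between each of cassette_1, cassette_2, cassette_3, cassette_4, cassette_5's own z axis and vertical below 0.2 rad and x of cassette_2 in the frame of well_floor between -0.05 and 0.05 m and y of cassette_2 in the frame of well_floor between -0.07 and 0.07 m and z of cassette_2 in the frame of well_floor between -0.005 and 0.008 m and x of cassette_3 in the frame of well_floor between -0.05 and 0.05 m and y of cassette_3 in the frame of well_floor between -0.07 and 0.07 m and z of cassette_3 in the frame of well_floor between -0.005 and 0.008 m and x of cassette_4 in the frame of well_floor between -0.05 and 0.05 m and y of cassette_4 in the frame of well_floor between -0.07 and 0.07 m and z of cassette_4 in the frame of well_floor between -0.005 and 0.008 m and x of cassette_5 in the frame of well_floor between -0.05 and 0.05 m and y of cassette_5 in the frame of well_floor between -0.07 and 0.07 m and z of cassette_5 in the frame of well_floor between -0.005 and 0.008 m and horizontal distance between funnel and mat below 0.05 m and height (world z) of funnel between 0.001 and 0.009 m and angle between funnel's own z axis and vertical below 0.1 rad and linear speed of funnel below 0.02 m/s); the robot touches nothing.
It fails at once if the funnel is tipped over (beyond 0.7 rad) (angle between funnel's own z axis and vertical above 0.7 rad).
It fails at once if a bystander is moved by more than 5 cm (distance of any of agar_1, agar_2, bottle, beaker, cap, forceps from where it was at the start of the episode above 0.05 m).
Of cassette_1, cassette_2, cassette_3, cassette_4 only 2 to 4 are there at a start; the rules pass over those that are not, and their reading is None.
At some moment in a run one of cassette_1, cassette_2, cassette_3, cassette_4 may be knocked a few centimetres aside while the robot is not near it.
It also fails if it takes over 210 s, if anything falls off the work surface, if the arm or the gripper's body presses on something with over 40 N, if the wrist force passes 120 N, or if a joint passes its speed limit or range.

### The arm

A 6-joint arm with a two-finger parallel gripper is mounted at the origin on the work surface. World frame = base frame: x ahead of the robot, y to its left, z up, the work surface at z = 0. Lengths are in m, angles in rad, forces in N, time in s.
With the tool pointing down it reaches from about 0.35 to 1 m from the base axis. Payload 7.1 kg.
Tool frame: the origin (TCP) lies between the finger pads; the fingertips stand 22 mm ahead of it and the grasp point (between the pads) lies 3 mm ahead of it; x points along the fingers, y is the direction in which the jaws open and shut, and the axes are right-handed (so a half turn about x gives the same grasp; the last joint's range is limited). The gripper opens to 85 mm and grips with 20 to 120 N. Pads are 22 mm wide; open, the fingers measure 114 mm over their backs; the gripper's body (76 mm by 85 mm) begins 54 mm behind the grasp point. The pads swing forward as they close: fully open they stand 13 mm farther back than shut.
Start: joints at [-1.261, 0.423, 1.63, -0, 1.089, -0.019], TCP at [0.202, -0.591, 0.253] pointing down, gripper open.
Joint ranges: [-3, 3], [-0.9, 2.11], [0.09, 2.58], [-1.31, 4.45], [0.11, 2.69], [-2.54, 2.54]. Speed limits (rad/s): [2.39, 2.39, 3.01, 3.14, 3.14, 3.14].

### API

Orientations are given as [roll, pitch, yaw] about the fixed x, y, z axes, in that order (R = Rz(yaw) Ry(pitch) Rx(roll)).
In Python, from station import robot gives the robot as it stands.
- The arm moves only by the shell command python3 -m handwheel 'ROWS'. ROWS is JSON, a list of rows, each an object with "fingers": the opening, from 0 (shut) to 1 (fully open); "travel": the shift along the tool's x, y, z in cm, a list of three; "spin": the turn about the tool's x in rad. A call has 1 to 20 rows; each row is the pose to reach, as a shift and turn from the pose commanded when the call began, along the tool's axes at that moment; what a row does not reach only later rows make up. A row lasts 1/8 s, in which the tool goes at most 62.5 mm and 10.7 degrees, less where a joint would pass 70% of its speed; a pose out of reach is approached as far as the arm can. A call with a gripper value outside its range is refused whole. The fingers move at their own pace and stop on an object; the grip force is fixed at half the most. Time passes only in rows, so rows that repeat a pose let the fingers close. It gives the time, the measured TCP pose, the force and the opening at its end, in the units of the state.
- robot.read_state(): the state, without advancing time (a new reading comes with each control period).
- robot.snapshot(name): name is "scene" or "side" or "wrist"; returns a dict with "image" (400x640x3 uint8, red, green, blue), "fx", "fy", "cx", "cy" (pixels), "view" (4x4, takes a point from world to camera coordinates). Camera axes: x right, y up, looking along -z (the intrinsics and any distortion apply to the point x, -y, -z); pixel columns grow to the right and rows downward; lengths in m; the calibration is good to about 2 mm. A picture is of the moment at which its call begins. There is no depth.
- robot.close_job(): hands the job in, once; it reports no verdict.
The state is a dict: "time": time; "q": joint angles; "joint_velocities": joint speeds; "joint_torque": joint torques, N m; "tcp_pos": TCP position; "orientation": TCP orientation; "ft_force": force on the tool from outside, world axes, zero at the start; "wrist_torque": the same for the moment, N m; "gripper_width": finger opening in m.
Only numpy, scipy, OpenCV 4.12 (cv2) and the standard library are available. Lean on these libraries where they do the work, as an engineer would, in place of code of your own. Each camera call takes 0.05 s, during which the arm holds its last target.

## Working session

There is one attempt and no reset: what is moved stays moved. The work goes in short steps, Python scripts to look and compute and a shell command to move; the robot and the scene stay as the last step left them, time stands still between calls to the robot, and variables do not carry over. Pictures are saved under pics/ and viewed, and the job is handed in when it is done.

```bash
ls; mkdir -p pics
python3 - <<'E'
from station import robot
import cv2
print(robot.read_state())
for n in ("scene","side","wrist"):
    s=robot.snapshot(n); cv2.imwrite(f"pics/{n}0.png",s["image"][:,:,::-1]); print(n,{k:v for k,v in s.items() if k!="image"})
E
```

```text
pics
{'time': 0.0, 'q': array([-1.26100654e+00,  4.23850421e-01,  1.63069653e+00, -1.74785116e-05,
        1.08858038e+00, -1.90035748e-02]), 'joint_velocities': array([ 9.60555728e-04,  2.47023182e-03,  5.42102888e-04, -1.61139978e-05,
       -5.37621271e-04, -5.25636645e-04]), 'joint_torque': array([-4.58695449e-04, -5.57383704e+01, -2.81744868e+01, -1.80964130e-04,
        7.11343615e-03, -1.39386785e-05]), 'tcp_pos': array([ 0.20167549, -0.59102708,  0.25253711]), 'orientation': array([-1.57971801,  1.56926157,  1.89067612]), 'ft_force': array([ 0.50120988,  0.52189725, -0.86803668]), 'wrist_torque': array([ 0.04029115,  0.03443217, -0.04499668]), 'gripper_width': 0.08527878141710106}
scene {'fx': 396.7622782850173, 'fy': 396.7622782850173, 'cx': 319.55265451844537, 'cy': 205.5250324637683, 'view': array([[ 0.84959692,  0.52739411, -0.00636639, -0.38522796],
       [-0.45680471,  0.74180875,  0.49096765,  0.14982567],
       [ 0.26365609, -0.41421641,  0.87115454, -1.32219131],
       [ 0.        ,  0.        ,  0.        ,  1.        ]])}
side {'fx': 419.2635276731632, 'fy': 419.2635276731632, 'cx': 321.17155684085606, 'cy': 208.06637831702568, 'view': array([[-0.87090457, -0.49143731,  0.00382003,  0.41425705],
       [ 0.34700079, -0.60939875,  0.71289804, -0.25805622],
       [-0.34801678,  0.62219172,  0.70125729, -1.28734823],
       [ 0.        ,  0.        ,  0.        ,  1.        ]])}
wrist {'fx': 303.73752624555385, 'fy': 303.73752624555385, 'cx': 320.1192598122256, 'cy': 203.02928667178983, 'view': array([[ 0.322994  , -0.94639985, -0.00148357, -0.62281249],
       [ 0.90120408,  0.30804716, -0.30485759,  0.0395993 ],
       [ 0.28897419,  0.09713017,  0.95239679, -0.37987676],
       [ 0.        ,  0.        ,  0.        ,  1.        ]])}
```

View pics/scene0.png

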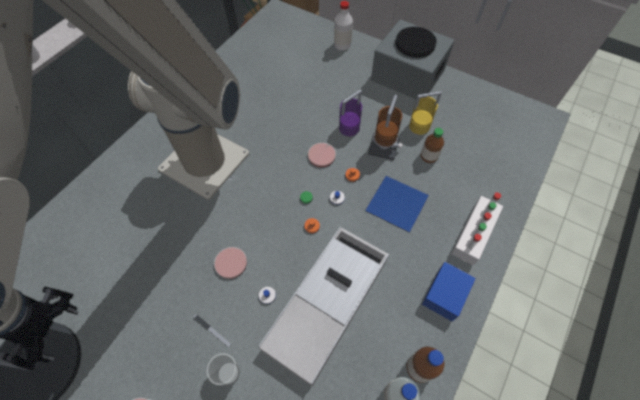

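View pics/side0.png

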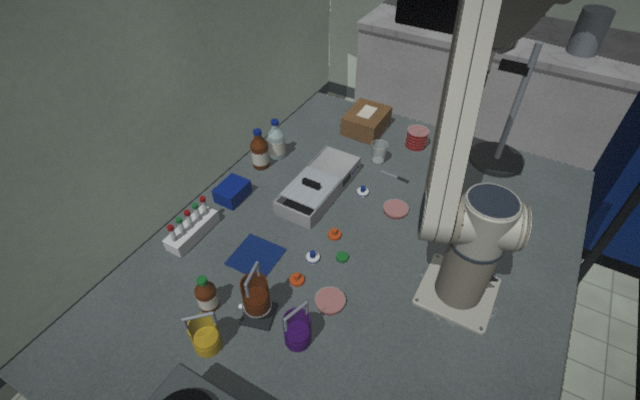

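View pics/wrist0.png

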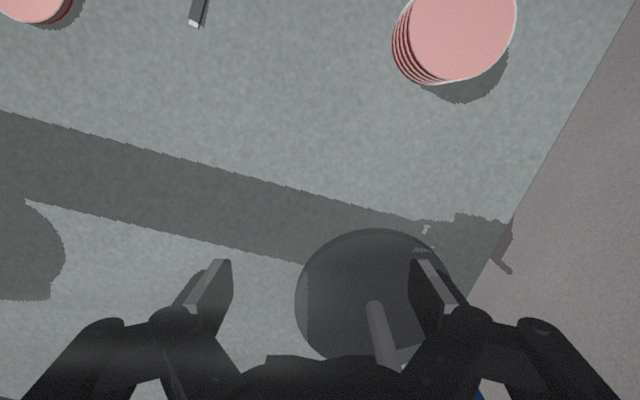

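```bash
cat > h.py <<'E'
import numpy as np, cv2
from station import robot
def snap(n,save=None,box=None,k=1):
    s=robot.snapshot(n)
    if save:
        im=s["image"][:,:,::-1]
        if box: x0,y0,x1,y1=box; im=im[y0:y1,x0:x1]
        im=cv2.resize(np.ascontiguousarray(im),None,fx=k,fy=k,interpolation=cv2.INTER_CUBIC)
        cv2.imwrite(f"pics/{save}.png",im)
    return s
def ray(s,u,v):
    V=s["view"];R=V[:3,:3];c=-R.T@V[:3,3]
    d=np.array([(u-s["cx"])/s["fx"],-(v-s["cy"])/s["fy"],-1.]);d=R.T@d
    return c,d/np.linalg.norm(d)
def plane(s,u,v,z):
    c,d=ray(s,u,v);return c+d*(z-c[2])/d[2]
def tri(s1,p1,s2,p2):
    A=[];b=[]
    for s,p in((s1,p1),(s2,p2)):
        c,d=ray(s,*p);P=np.eye(3)-np.outer(d,d);A.append(P);b.append(P@c)
    A=np.vstack(A);b=np.hstack(b);x,r,_,_=np.linalg.lstsq(A,b,rcond=None);return x,float(np.sqrt(r[0]))
def proj(s,p):
    q=s["view"]@np.append(p,1);return s["cx"]+s["fx"]*q[0]/-q[2], s["cy"]-s["fy"]*q[1]/-q[2]
def blobs(s,lo,hi,mina=8,box=None):
    hsv=cv2.cvtColor(s["image"],cv2.COLOR_RGB2HSV);m=cv2.inRange(hsv,np.array(lo),np.array(hi))
    if box: z=np.zeros_like(m);x0,y0,x1,y1=box;z[y0:y1,x0:x1]=m[y0:y1,x0:x1];m=z
    n,l,st,c=cv2.connectedComponentsWithStats(m)
    return [(c[i].round(1),st[i].tolist()) for i in range(1,n) if st[i,4]>=mina]
E
python3 - <<'E'
from h import *
s=snap("scene","sc1",(240,130,440,280),4)
s2=snap("side","sd1",(150,200,350,350),4)
for n,x in(("scene",s),("side",s2)):
    print(n,"blue",blobs(x,(100,120,60),(130,255,255)));print("amber",blobs(x,(3,120,50),(20,255,255)))
E
```

```text
scene blue [(array([396.9, 203.3]), [367, 177, 61, 54, 1886]), (array([336.9, 193.9]), [336, 192, 3, 5, 14]), (array([448.8, 291.1]), [423, 263, 52, 57, 1739]), (array([266.1, 293. ]), [264, 291, 5, 5, 20]), (array([435.3, 357.5]), [428, 350, 15, 16, 169]), (array([408.9, 391.2]), [402, 384, 15, 16, 186])]
amber [(array([387.1, 128.4]), [377, 108, 23, 37, 430]), (array([397.4, 111.8]), [395, 109, 5, 8, 14]), (array([434.3, 142.9]), [426, 136, 17, 15, 148]), (array([352.3, 174.1]), [346, 168, 14, 13, 144]), (array([311.6, 225.2]), [305, 219, 14, 14, 162]), (array([425.1, 350.5]), [421, 348, 9, 7, 27]), (array([434. , 371.2]), [424, 366, 19, 11, 81])]
side blue [(array([274.1, 121.7]), [271, 119, 7, 7, 41]), (array([256.7, 131.7]), [253, 129, 8, 7, 43]), (array([613.8, 200.3]), [584, 146, 56, 104, 1754]), (array([231.4, 190.9]), [212, 173, 39, 37, 929]), (array([362.4, 188. ]), [361, 186, 4, 6, 20]), (array([626.5, 240.5]), [602, 202, 38, 66, 1289]), (array([255.1, 254.9]), [225, 234, 61, 42, 1375]), (array([312.2, 253.3]), [310, 251, 5, 6, 26])]
amber [(array([258. , 145.3]), [251, 136, 16, 18, 209]), (array([258.6, 167.3]), [254, 166, 11, 3, 18]), (array([334., 234.]), [328, 228, 13, 13, 122]), (array([256. , 295.8]), [240, 273, 29, 43, 736]), (array([296.5, 279.2]), [290, 273, 14, 14, 159]), (array([203.7, 292.7]), [195, 286, 20, 15, 227])]
```

View pics/sc1.png

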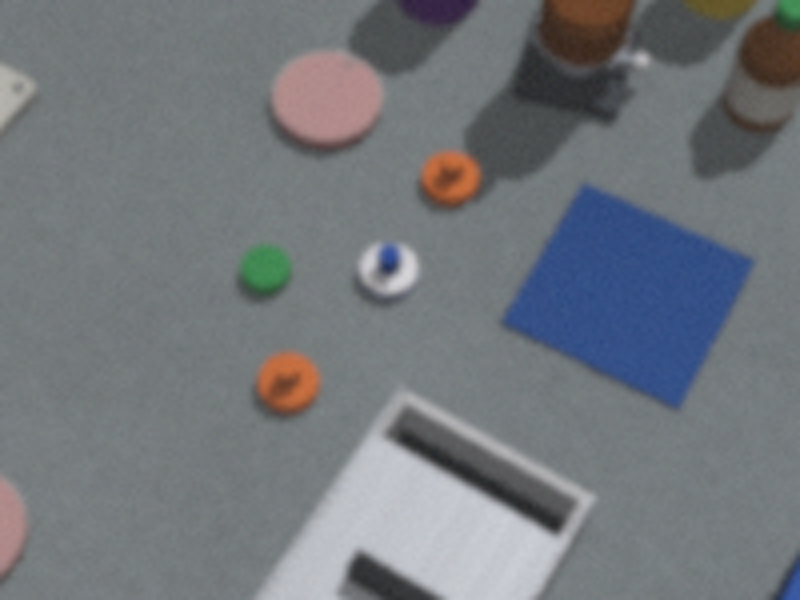

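View pics/sd1.png

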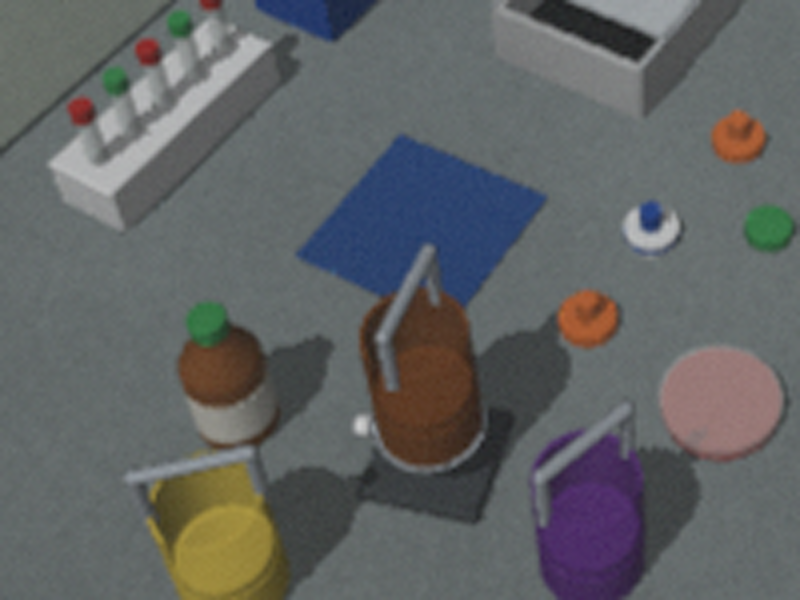

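Run:
```python
from h import *
s=snap("scene","sc2",(340,85,460,165),6)
im=s["image"][215:385,250:400,::-1]; cv2.imwrite("pics/sc3.png",cv2.resize(np.ascontiguousarray(im),None,fx=3.5,fy=3.5,interpolation=cv2.INTER_CUBIC))
s2=snap("side")
for a,b in(((336.9,193.9),(312.2,253.3)),((266.1,293.),(362.4,188.)),((352.3,174.1),(296.5,279.2)),((311.6,225.2),(334,234))): print(tri(s,a,s2,b))
print("mat",plane(s,396.9,203.3,.004),plane(s2,255.1,254.9,.004))
```

```text
(array([0.45032095, 0.10557045, 0.02734628]), 0.0008788901117588423)
(array([ 0.44603693, -0.26337146,  0.02622214]), 0.0011750892264766235)
(array([0.44897741, 0.20611996, 0.00798147]), 0.0013447144152793113)
(array([ 0.4361594 , -0.01859526,  0.00839777]), 0.0008962106176493925)
mat [0.62035519 0.18671035 0.004     ] [0.62001146 0.18785092 0.004     ]
```

View pics/sc2.png

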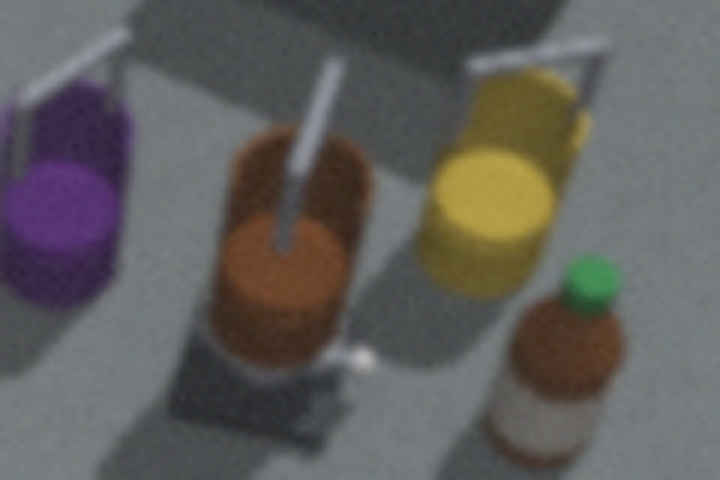

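View pics/sc3.png

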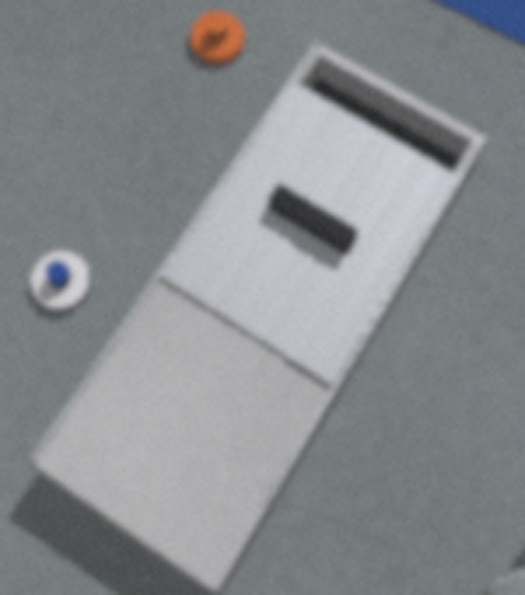

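Run:
```python
from h import *
s=snap("scene");s2=snap("side")
a=[(396.2,95),(389.3,113.7)];b=[(257.5,262),(246,285)]
for i in a:
  for j in b: print(i,j,tri(s,i,s2,j))
C=[plane(s,u,v,.06) for u,v in((341.4,227),(388.6,254.1),(260,346.4),(312.9,383.6))]
for c in C: print(c)
print([np.linalg.norm(C[i]-C[j]) for i,j in((0,1),(2,3),(0,2),(1,3))])
print(plane(s,295.7,295,.0635),plane(s,344.3,325.3,.0635))
# grip bar top corner approx centre
print(plane(s,250+314/3.5,215+214/3.5,.09))
# mat edges
m=cv2.inRange(cv2.cvtColor(s["image"],cv2.COLOR_RGB2HSV),np.array((100,120,60)),np.array((130,255,255)));m[:,:360]=0;m[:,430:]=0;m[235:]=0
r=cv2.minAreaRect(cv2.findNonZero(m));print([plane(s,*p,.004)[:2] for p in cv2.boxPoints(r)])
```

```text
(396.2, 95) (257.5, 262) (array([0.47719228, 0.35399739, 0.24301672]), 0.018361333882477297)
(396.2, 95) (246, 285) (array([0.47246986, 0.40068878, 0.2020352 ]), 0.004461920669590037)
(389.3, 113.7) (257.5, 262) (array([0.48924922, 0.32542692, 0.20130952]), 0.002564339346668762)
(389.3, 113.7) (246, 285) (array([0.48488311, 0.37281366, 0.15647134]), 0.01286870289584895)
[5.26992779e-01 3.06606773e-04 6.00000000e-02]
[ 0.67909671 -0.00330983  0.06      ]
[ 0.5216415  -0.38594899  0.06      ]
[ 0.67650205 -0.38823012  0.06      ]
[np.float64(0.15214691623658833), np.float64(0.15487735517425702), np.float64(0.386292664529808), np.float64(0.3849290322258381)]
[ 0.52596604 -0.23366497  0.0635    ] [ 0.67210119 -0.23410382  0.0635    ]
[ 0.60124142 -0.13797629  0.09      ]
[array([0.55005414, 0.11552911]), array([0.53583355, 0.26496535]), array([0.68874607, 0.26322375]), array([0.69497329, 0.11840232])]
```

```bash
cat >> h.py <<'E'
from scipy.spatial.transform import Rotation as Ro
def tool():
    st=robot.read_state();return st,Ro.from_euler("xyz",st["orientation"]).as_matrix()
def go(p,jaw=None):
    "travel (cm) and spin from now to TCP at p, jaw axis at world angle jaw"
    st,R=tool();t=R.T@(np.asarray(p)-st["tcp_pos"])*100
    sp=0
    a=np.arctan2(R[1,1],R[0,1])
    if jaw is not None:
        # tool x down: positive spin turns jaw by -spin in world
        d=(a-jaw+np.pi/2)%np.pi-np.pi/2; sp=d
    print("travel",t.round(2),"spin",round(float(sp),3),"jaw now",round(float(a),3),"q6",round(float(st["q"][5]),2),"t",st["time"],"tcp",st["tcp_pos"].round(4),"w",round(st["gripper_width"],4),"F",st["ft_force"].round(1))
E
python3 - <<'E'
from h import *
print(tool()[1].round(3))
go((.48,-.2,.32),.22); go((.481,.30,.32),.22)
s=snap("scene");s2=snap("side")
print([ (n,blobs(x,(45,120,40),(80,255,255))) for n,x in(("sc",s),("sd",s2))])
E
```

```text
[[-0.     0.323 -0.946]
 [ 0.    -0.946 -0.323]
 [-1.    -0.     0.   ]]
travel [ -6.67 -28.07 -38.97] spin -1.462 jaw now -1.242 q6 -0.02 t 0.45 tcp [ 0.2018 -0.5915  0.2533] w 0.0857 F [ 0.9 -0.1 -0.5]
travel [ -6.66 -75.36 -55.21] spin -1.462 jaw now -1.242 q6 -0.02 t 0.45 tcp [ 0.2018 -0.5915  0.2533] w 0.0857 F [ 0.9 -0.1 -0.5]
[('sc', [(array([438. , 131.7]), [435, 129, 7, 7, 39]), (array([305.9, 196.9]), [301, 192, 11, 11, 81]), (array([491.9, 205.2]), [491, 204, 3, 4, 10]), (array([481.9, 226.1]), [480, 225, 4, 4, 10])]), ('sd', [(array([194.2, 205.4]), [192, 203, 5, 6, 19]), (array([178.1, 219.6]), [176, 217, 5, 6, 18]), (array([341.6, 256.3]), [337, 252, 11, 10, 85]), (array([201.1, 280.2]), [197, 276, 9, 10, 65])])]
```

```bash
python3 -m handwheel '[{"fingers":1,"travel":[-6.7,-28,-39],"spin":-1.46},{"fingers":1,"travel":[-6.7,-28,-39],"spin":-1.46},{"fingers":1,"travel":[-6.7,-28,-39],"spin":-1.46},{"fingers":1,"travel":[-6.7,-28,-39],"spin":-1.46},{"fingers":1,"travel":[-6.7,-28,-39],"spin":-1.46},{"fingers":1,"travel":[-6.7,-28,-39],"spin":-1.46},{"fingers":1,"travel":[-6.7,-28,-39],"spin":-1.46},{"fingers":1,"travel":[-6.7,-28,-39],"spin":-1.46},{"fingers":1,"travel":[-6.7,-28,-39],"spin":-1.46},{"fingers":1,"travel":[-6.7,-28,-39],"spin":-1.46}]'
python3 - <<'E'
from h import *
go((.481,.30,.32),.22); snap("wrist","w1")
E
```

```text
time: 1.8
tcp_pos: [0.4803, -0.2006, 0.3202]
orientation: [-1.333, 1.57, -2.686]
ft_force: [-0.7, 0.3, -0.3]
gripper_width: 0.0857
travel [ 1.000e-02  1.088e+01 -4.886e+01] spin -0.002 jaw now 0.218 q6 -0.64 t 1.8 tcp [ 0.4803 -0.2006  0.3202] w 0.0857 F [-0.7  0.3 -0.3]
```

View pics/w1.png

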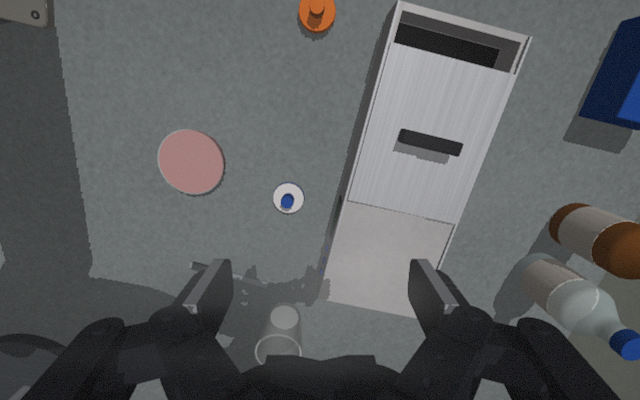

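```bash
python3 - <<'E'
from h import *
s=snap("wrist")
print(blobs(s,(100,120,60),(130,255,255)))
print("bar",plane(s,430,140,.09), "hub",plane(s,287,200,.033),"corners",plane(s,400,2,.06),plane(s,531,37,.06))
E
python3 -m handwheel '[{"fingers":0.7,"travel":[0,10.9,-48.9],"spin":0},{"fingers":0.7,"travel":[0,10.9,-48.9],"spin":0},{"fingers":0.7,"travel":[0,10.9,-48.9],"spin":0},{"fingers":0.7,"travel":[0,10.9,-48.9],"spin":0},{"fingers":0.7,"travel":[0,10.9,-48.9],"spin":0},{"fingers":0.7,"travel":[0,10.9,-48.9],"spin":0},{"fingers":0.7,"travel":[0,10.9,-48.9],"spin":0},{"fingers":0.7,"travel":[0,10.9,-48.9],"spin":0},{"fingers":0.7,"travel":[0,10.9,-48.9],"spin":0},{"fingers":0.7,"travel":[0,10.9,-48.9],"spin":0}]'
python3 - <<'E'
from h import *
go((.481,.363,.32),.22); snap("wrist","w2")
E
```

```text
[(array([631.4, 102.2]), [616, 69, 24, 54, 661]), (array([287.2, 200.5]), [281, 194, 13, 14, 134]), (array([629.5, 343.5]), [615, 329, 25, 31, 563])]
bar [ 0.59259007 -0.13281285  0.09      ] hub [ 0.44441397 -0.25658441  0.033     ] corners [ 5.24302525e-01 -1.38851284e-04  6.00000000e-02] [ 0.67745562 -0.00115081  0.06      ]
time: 3.15
tcp_pos: [0.4812, 0.2993, 0.3198]
orientation: [-0.949, 1.569, -2.302]
ft_force: [0.9, -1.1, -0.3]
gripper_width: 0.0598
travel [-0.03  1.35 -6.22] spin -0.003 jaw now 0.217 q6 0.32 t 3.15 tcp [0.4812 0.2993 0.3198] w 0.0598 F [ 0.9 -1.1 -0.3]
```

View pics/w2.png

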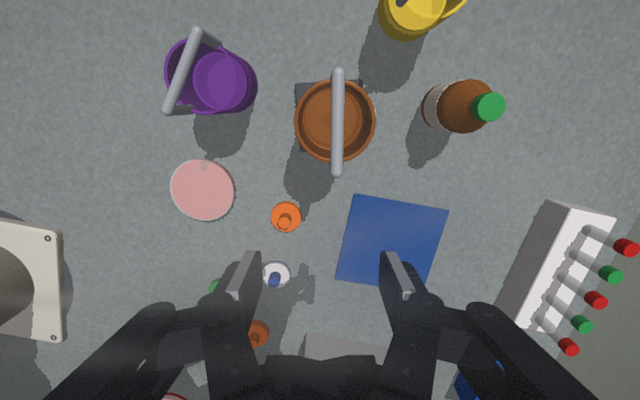

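The wrist view shows the amber funnel at (336,120), with the steel handle from (338,68) to (337,176), on the dark stand. The purple funnel at (215,78) and the yellow one at (420,10) are look-alikes. The amber one on the stand fits the description.

Run:
```python
from h import *
s=snap("wrist","w3",(240,40,440,190),4)
a=plane(s,338.5,69,.202);b=plane(s,337,175,.202);m=(a+b)/2
print(a,b,m,np.arctan2(*(a-b)[[1,0]])-np.pi/2)
print("mat",blobs(s,(100,120,60),(130,255,255)))
go((m[0],m[1],.24),np.arctan2(*(a-b)[[1,0]])-np.pi/2)
```

```text
[0.47161151 0.40382025 0.202     ] [0.48859311 0.32766766 0.202     ] [0.48010231 0.36574395 0.202     ] 0.21940458913520633
mat [(array([389.7, 236.3]), [336, 193, 112, 92, 6311]), (array([274.5, 280.9]), [272, 278, 7, 6, 22]), (array([499.1, 364.1]), [495, 359, 9, 12, 34]), (array([464.1, 389. ]), [454, 373, 26, 27, 346])]
travel [ 8.01  1.31 -6.59] spin -0.004 jaw now 0.216 q6 0.32 t 3.25 tcp [0.4814 0.2986 0.3202] w 0.0599 F [ 0.  -0.1  0.4]
```

View pics/w3.png

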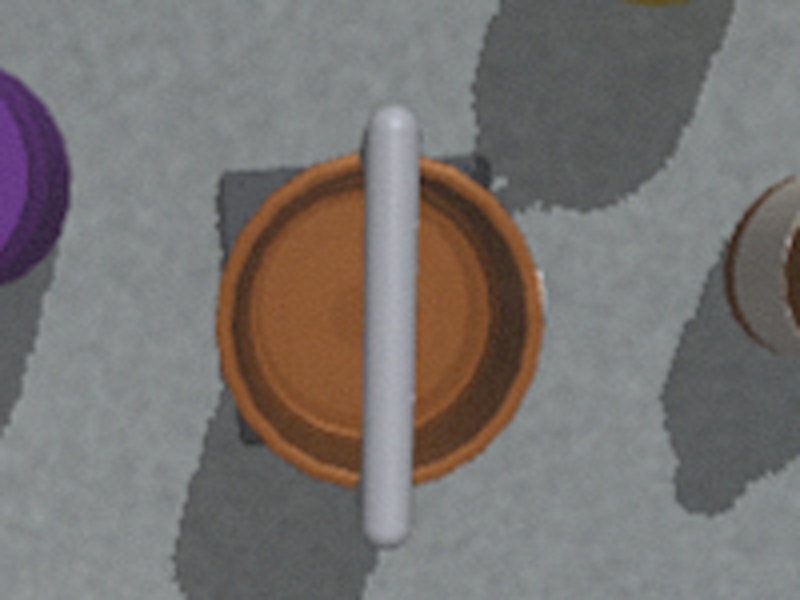

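```bash
python3 -m handwheel '[{"fingers":0.6,"travel":[0,1.3,-6.6],"spin":0},{"fingers":0.6,"travel":[4,1.3,-6.6],"spin":0},{"fingers":0.6,"travel":[8,1.3,-6.6],"spin":0},{"fingers":0.6,"travel":[8,1.3,-6.6],"spin":0},{"fingers":0.6,"travel":[10,1.3,-6.6],"spin":0},{"fingers":0.6,"travel":[11.5,1.3,-6.6],"spin":0},{"fingers":0.6,"travel":[11.5,1.3,-6.6],"spin":0},{"fingers":0.6,"travel":[11.5,1.3,-6.6],"spin":0},{"fingers":0,"travel":[11.5,1.3,-6.6],"spin":0},{"fingers":0,"travel":[11.5,1.3,-6.6],"spin":0},{"fingers":0,"travel":[11.5,1.3,-6.6],"spin":0},{"fingers":0,"travel":[11.5,1.3,-6.6],"spin":0},{"fingers":0,"travel":[11.5,1.3,-6.6],"spin":0},{"fingers":0,"travel":[11.5,1.3,-6.6],"spin":0}]'
python3 - <<'E'
from h import *
go((.6195,.1875,.32),.22); snap("side","sd4",(150,150,350,350),3)
E
```

```text
time: 5.0
tcp_pos: [0.4797, 0.3679, 0.2058]
orientation: [2.23, 1.57, 0.877]
ft_force: [-1.3, -0.2, 5.6]
gripper_width: 0.008
travel [-11.42   9.75  20.63] spin -0.002 jaw now 0.218 q6 0.42 t 5.0 tcp [0.4797 0.3679 0.2058] w 0.008 F [-1.3 -0.2  5.6]
```

View pics/sd4.png

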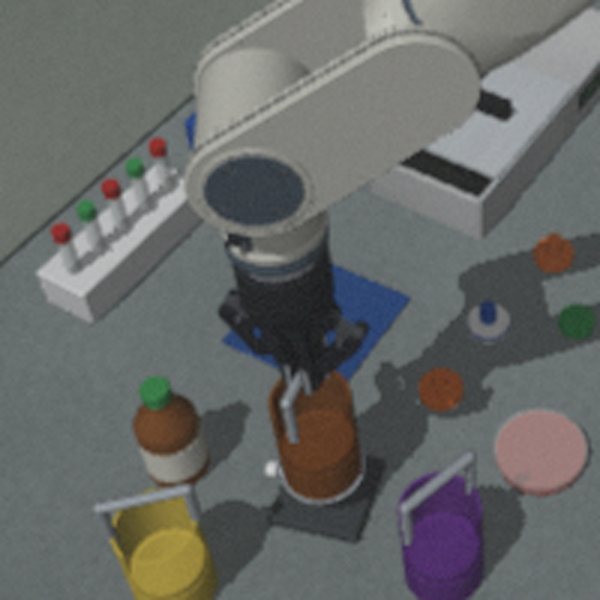

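```bash
python3 -m handwheel '[{"fingers":0,"travel":[-1,0,0],"spin":0},{"fingers":0,"travel":[-2.5,0,0],"spin":0},{"fingers":0,"travel":[-4,0,0],"spin":0},{"fingers":0,"travel":[-6,0,0],"spin":0},{"fingers":0,"travel":[-8,0,0],"spin":0},{"fingers":0,"travel":[-10,0,0],"spin":0},{"fingers":0,"travel":[-11.4,0,0],"spin":0},{"fingers":0,"travel":[-11.4,0,0],"spin":0},{"fingers":0,"travel":[-11.4,0,0],"spin":0}]'
python3 - <<'E'
from h import *
go((.6195,.1875,.32),.22); snap("side","sd5",(150,150,350,350),3);snap("scene","sc5",(340,65,460,165),6)
E
```

```text
time: 6.18
tcp_pos: [0.4793, 0.3674, 0.3187]
orientation: [-1.104, 1.57, -2.457]
ft_force: [0.3, 0.3, -2.1]
gripper_width: 0.0081
travel [-0.13  9.8  20.6 ] spin -0.002 jaw now 0.218 q6 0.42 t 6.175 tcp [0.4793 0.3674 0.3187] w 0.0081 F [ 0.3  0.3 -2.1]
```

View pics/sd5.png

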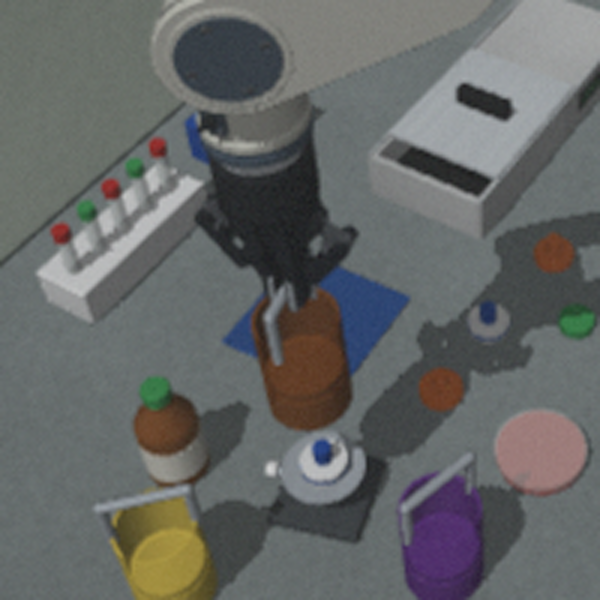

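```bash
python3 -m handwheel '[{"fingers":0,"travel":[0,1,2],"spin":0},{"fingers":0,"travel":[0,2.5,5],"spin":0},{"fingers":0,"travel":[0,4,8.5],"spin":0},{"fingers":0,"travel":[0,6,12.5],"spin":0},{"fingers":0,"travel":[0,7.5,16],"spin":0},{"fingers":0,"travel":[0,9,19],"spin":0},{"fingers":0,"travel":[0,9.8,20.6],"spin":0},{"fingers":0,"travel":[0,9.8,20.6],"spin":0},{"fingers":0,"travel":[0,9.8,20.6],"spin":0},{"fingers":0,"travel":[0,9.8,20.6],"spin":0}]'
python3 - <<'E'
from h import *
go((.6195,.1875,.161),.22); s=snap("side","sd6",(150,150,350,350),3);s=snap("scene","sc6",(300,65,460,225),4)
E
```

```text
time: 7.52
tcp_pos: [0.6192, 0.1888, 0.3193]
orientation: [-2.322, 1.57, 2.61]
ft_force: [-0.6, -0.6, -1.9]
gripper_width: 0.008
travel [1.583e+01 1.000e-02 1.400e-01] spin -0.001 jaw now 0.219 q6 0.06 t 7.525 tcp [0.6192 0.1888 0.3193] w 0.008 F [-0.6 -0.6 -1.9]
```

View pics/sd6.png

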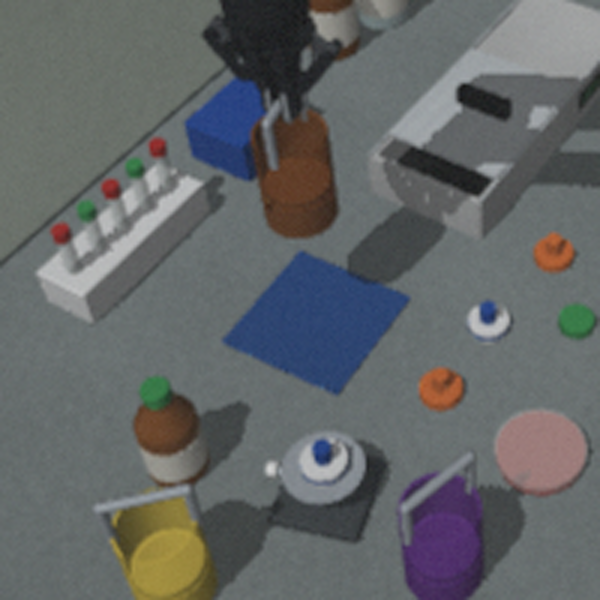

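```bash
python3 -m handwheel '[{"fingers":0,"travel":[2,0,0],"spin":0},{"fingers":0,"travel":[5,0,0],"spin":0},{"fingers":0,"travel":[8,0,0],"spin":0},{"fingers":0,"travel":[11,0,0],"spin":0},{"fingers":0,"travel":[13,0,0],"spin":0},{"fingers":0,"travel":[14.5,0,0],"spin":0},{"fingers":0,"travel":[15.4,0,0],"spin":0},{"fingers":0,"travel":[15.9,0,0],"spin":0},{"fingers":0,"travel":[15.9,0,0],"spin":0},{"fingers":0,"travel":[15.9,0,0],"spin":0}]'
python3 - <<'E'
from h import *
s=snap("side","sd7",(200,150,350,300),4)
E
```

```text
time: 8.88
tcp_pos: [0.6203, 0.1878, 0.161]
orientation: [1.626, 1.57, 0.273]
ft_force: [-0.6, 0.7, -2.6]
gripper_width: 0.0077
```

View pics/sd7.png

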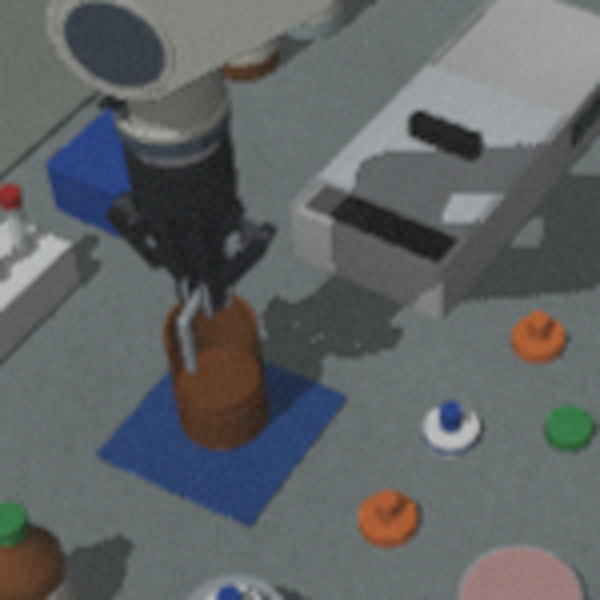

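```bash
python3 -m handwheel '[{"fingers":0,"travel":[0.1,0,0],"spin":0},{"fingers":0,"travel":[0.2,0,0],"spin":0},{"fingers":0,"travel":[0.2,0,0],"spin":0},{"fingers":0,"travel":[0.2,0,0],"spin":0}]'
```

```text
time: 9.43
tcp_pos: [0.6205, 0.188, 0.1599]
orientation: [1.669, 1.569, 0.316]
ft_force: [-2.3, -0.0, 7.2]
gripper_width: 0.0082
```

```bash
python3 -m handwheel '[{"fingers":0.15,"travel":[0,0,0],"spin":0},{"fingers":0.4,"travel":[0,0,0],"spin":0},{"fingers":0.6,"travel":[0,0,0],"spin":0},{"fingers":0.6,"travel":[0,0,0],"spin":0},{"fingers":0.6,"travel":[0,0,0],"spin":0},{"fingers":0.6,"travel":[-2,0,0],"spin":0},{"fingers":0.6,"travel":[-6,0,0],"spin":0},{"fingers":0.6,"travel":[-12,0,0],"spin":0},{"fingers":0.6,"travel":[-16,0,0],"spin":0},{"fingers":0.6,"travel":[-16,0,0],"spin":0},{"fingers":0.6,"travel":[-16,0,0],"spin":0}]'
python3 - <<'E'
from h import *
s=snap("scene","sc8",(300,65,460,225),4)
go((.60,-.20,.32),np.pi/2-.01)
E
```

```text
time: 10.8
tcp_pos: [0.6195, 0.1877, 0.3189]
orientation: [1.679, 1.57, 0.327]
ft_force: [-0.1, 0.5, -0.2]
gripper_width: 0.0514
travel [ -0.2  -10.26  37.43] spin -1.343 jaw now 0.218 q6 0.06 t 10.85 tcp [0.6192 0.1876 0.3178] w 0.0515 F [0.2 0.3 0. ]
```

View pics/sc8.png

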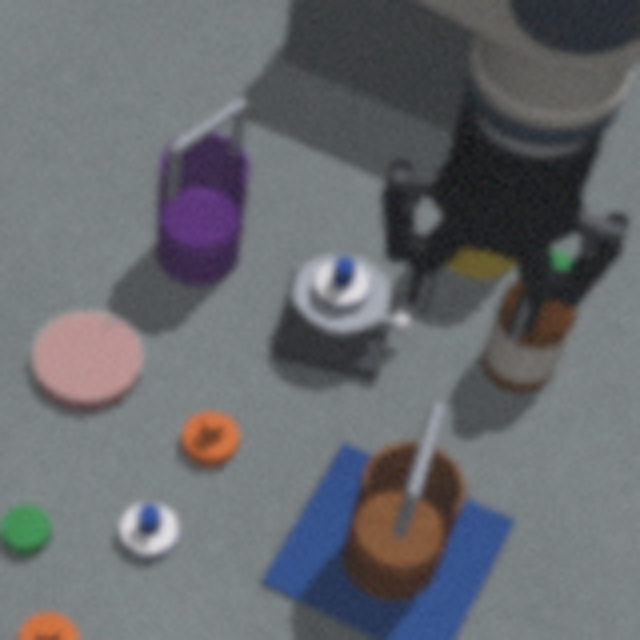

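Run:
```python
from h import *
go((.48,-.14,.30),None)
```

```text
travel [  1.81 -20.67  28.97] spin 0.0 jaw now 0.218 q6 0.06 t 10.85 tcp [0.6192 0.1876 0.3178] w 0.0515 F [0.2 0.3 0. ]
```

```bash
python3 -m handwheel '[{"fingers":0.6,"travel":[0,-20.7,29],"spin":1.79},{"fingers":0.6,"travel":[0,-20.7,29],"spin":1.79},{"fingers":0.6,"travel":[0,-20.7,29],"spin":1.79},{"fingers":0.6,"travel":[0,-20.7,29],"spin":1.79},{"fingers":0.6,"travel":[0,-20.7,29],"spin":1.79},{"fingers":0.6,"travel":[0,-20.7,29],"spin":1.79},{"fingers":0.6,"travel":[0,-20.7,29],"spin":1.79},{"fingers":0.6,"travel":[0,-20.7,29],"spin":1.79},{"fingers":0.6,"travel":[0,-20.7,29],"spin":1.79},{"fingers":0.6,"travel":[0,-20.7,29],"spin":1.79},{"fingers":0.6,"travel":[0,-20.7,29],"spin":1.79},{"fingers":0.6,"travel":[0,-20.7,29],"spin":1.79}]'
python3 - <<'E'
from h import *
s=snap("wrist","w9")
go((.6,-.138,.2),-1.58)
E
```

```text
time: 12.35
tcp_pos: [0.4801, -0.14, 0.3177]
orientation: [-0.295, 1.569, 2.848]
ft_force: [-0.4, -0.2, 0.1]
gripper_width: 0.0513
travel [ 11.77  -0.19 -11.99] spin 0.01 jaw now -1.57 q6 1.26 t 12.4 tcp [ 0.4802 -0.14    0.3178] w 0.0513 F [-0.3 -0.   0.6]
```

View pics/w9.png

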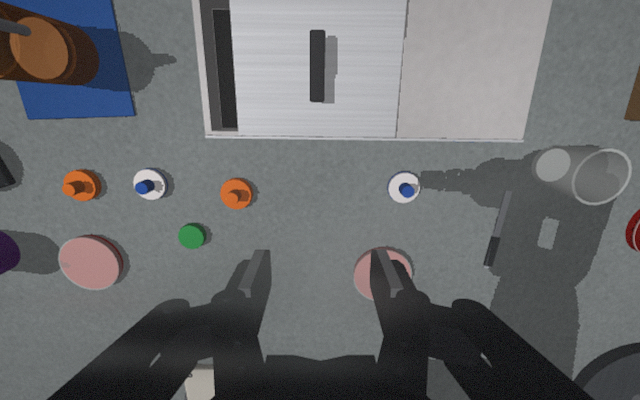

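Run:
```python
from h import *
s=snap("wrist","w10",(190,0,440,150),3)
g=cv2.cvtColor(s["image"],cv2.COLOR_RGB2GRAY)
print(g[65,300:345])
V=s["view"];print("cam",(-V[:3,:3].T@V[:3,3]).round(3))
print([plane(s,u,65,.09).round(4) for u in(309,325.5)],[plane(s,317,v,.09).round(4) for v in(29.5,101.5)])
print("edges cover rear",plane(s,396.5,136,.066),plane(s,408,0,.066),"inc",plane(s,207,138,.06),plane(s,524,140,.06))
```

```text
[184 183 180 186 183 185 184 184 187 156  44  58  63  61  58  58  59  56
  53  56  56  58  54  54  86 126 124 124 124 120 125 122 121 124 121 120
 115 144 182 180 178 181 177 181 179]
cam [ 0.558 -0.139  0.438]
[array([ 0.5985, -0.1269,  0.09  ]), array([ 0.5985, -0.1442,  0.09  ])] [array([ 0.6316, -0.1354,  0.09  ]), array([ 0.5621, -0.1352,  0.09  ])]
edges cover rear [ 0.52314429 -0.23037328  0.066     ] [ 0.66440704 -0.23160245  0.066     ] inc [ 5.20032088e-01 -2.07558605e-04  6.00000000e-02] [ 0.51787562 -0.38840784  0.06      ]
```

View pics/w10.png

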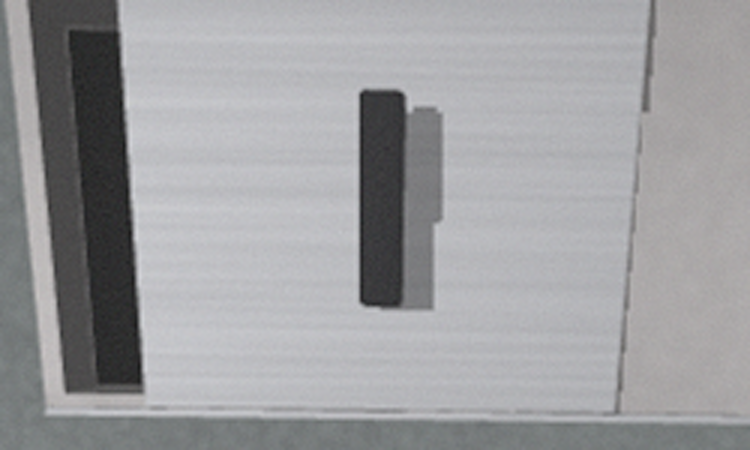

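```bash
python3 -m handwheel '[{"fingers":0.6,"travel":[0,-0.3,-5],"spin":0.01},{"fingers":0.6,"travel":[4,-0.3,-11.9],"spin":0.01},{"fingers":0.6,"travel":[10,-0.3,-11.9],"spin":0.01},{"fingers":0.6,"travel":[15,-0.3,-11.9],"spin":0.01},{"fingers":0.6,"travel":[19,-0.3,-11.9],"spin":0.01},{"fingers":0.6,"travel":[21.5,-0.3,-11.9],"spin":0.01},{"fingers":0.6,"travel":[22.4,-0.3,-11.9],"spin":0.01},{"fingers":0.6,"travel":[22.4,-0.3,-11.9],"spin":0.01},{"fingers":0,"travel":[22.4,-0.3,-11.9],"spin":0.01},{"fingers":0,"travel":[22.4,-0.3,-11.9],"spin":0.01},{"fingers":0,"travel":[22.4,-0.3,-11.9],"spin":0.01},{"fingers":0,"travel":[22.4,-0.3,-11.9],"spin":0.01},{"fingers":0,"travel":[22.4,-0.3,-11.9],"spin":0.01},{"fingers":0,"travel":[22.4,-0.3,-11.9],"spin":0.01}]'
python3 - <<'E'
from h import *
go((.597,-.282,.094))
s=snap("side","s11",(240,130,390,240),5)
E
```

```text
time: 14.2
tcp_pos: [0.6002, -0.1375, 0.0959]
orientation: [2.939, 1.569, -0.213]
ft_force: [-1.0, 0.6, 5.8]
gripper_width: 0.0144
travel [ 0.19 14.46  0.16] spin 0.0 jaw now -1.582 q6 1.34 t 14.2 tcp [ 0.6002 -0.1375  0.0959] w 0.0144 F [-1.   0.6  5.8]
```

View pics/s11.png

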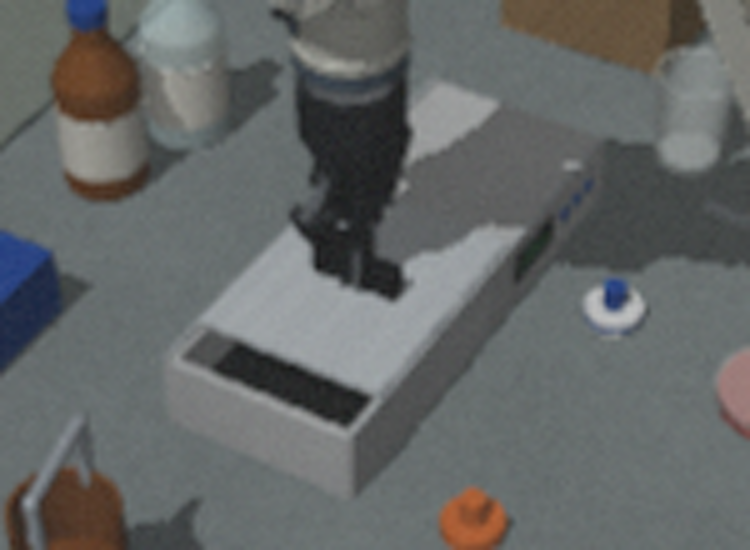

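```bash
python3 -m handwheel '[{"fingers":0,"travel":[-0.1,1.5,0],"spin":0},{"fingers":0,"travel":[-0.1,3.5,0],"spin":0},{"fingers":0,"travel":[-0.1,6,0.1],"spin":0},{"fingers":0,"travel":[-0.1,8.5,0.1],"spin":0},{"fingers":0,"travel":[-0.1,11,0.1],"spin":0},{"fingers":0,"travel":[-0.1,13,0.1],"spin":0},{"fingers":0,"travel":[-0.1,14.4,0.2],"spin":0},{"fingers":0,"travel":[-0.1,14.4,0.2],"spin":0},{"fingers":0,"travel":[-0.1,14.4,0.2],"spin":0}]'
python3 - <<'E'
from h import *
s=snap("side","s12",(240,130,390,240),5)
E
```

```text
time: 15.38
tcp_pos: [0.5983, -0.2832, 0.096]
orientation: [2.823, 1.565, -0.331]
ft_force: [10.7, 0.9, -4.5]
gripper_width: 0.0143
```

View pics/s12.png

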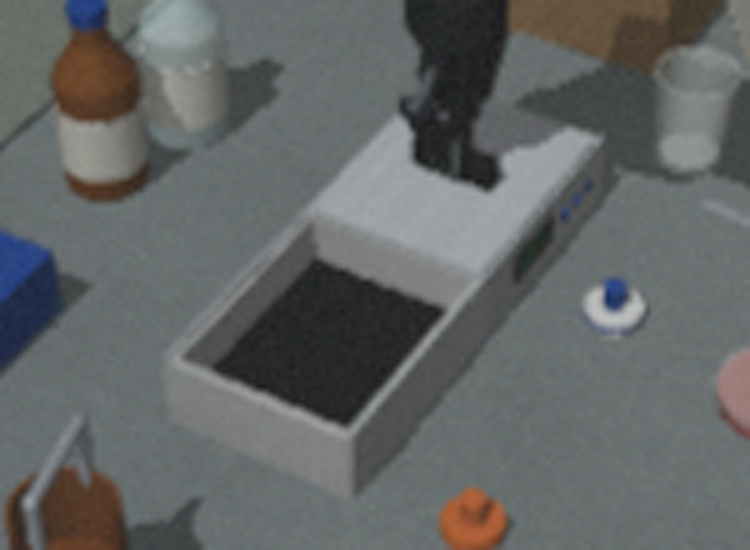

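```bash
python3 -m handwheel '[{"fingers":0.2,"travel":[0,0,0],"spin":0},{"fingers":0.5,"travel":[0,0,0],"spin":0},{"fingers":0.5,"travel":[0,0,0],"spin":0},{"fingers":0.5,"travel":[-2,0,0],"spin":0},{"fingers":0.5,"travel":[-6,0,0],"spin":0},{"fingers":0.5,"travel":[-12,0,0],"spin":0},{"fingers":0.5,"travel":[-14,-2,8],"spin":0},{"fingers":0.5,"travel":[-14,-2,14],"spin":0},{"fingers":0.5,"travel":[-14,-2,18],"spin":0},{"fingers":0.5,"travel":[-14,-2,18],"spin":0},{"fingers":0.5,"travel":[-14,-2,18],"spin":0}]'
python3 - <<'E'
from h import *
s=snap("wrist","w13")
for c,st in blobs(s,(100,120,60),(130,255,255)): print(c,st,plane(s,*c,.03))
go((.445,-.26,.12))
E
```

```text
time: 16.8
tcp_pos: [0.4168, -0.2598, 0.2369]
orientation: [2.59, 1.568, -0.564]
ft_force: [0.8, -0.3, -0.3]
gripper_width: 0.0426
[376.  84.] [372, 83, 9, 3, 27] [ 0.51532181 -0.31624427  0.03      ]
[396.3  84. ] [393, 83, 8, 3, 23] [ 0.51508727 -0.33667333  0.03      ]
[416.5  83.9] [412, 83, 10, 3, 28] [ 0.51494782 -0.35699715  0.03      ]
[ 13.9 142.6] [4, 134, 17, 18, 32] [0.46161334 0.06595507 0.03      ]
[320.6 154.5] [313, 146, 16, 18, 210] [ 0.44515701 -0.2597239   0.03      ]
[ 19.6 160. ] [15, 153, 7, 17, 24] [0.44304894 0.06566753 0.03      ]
travel [11.66 -0.04 -2.74] spin 0.0 jaw now -1.582 q6 1.0 t 16.85 tcp [ 0.4173 -0.2599  0.2366] w 0.0428 F [0.1 0.2 0.1]
```

View pics/w13.png

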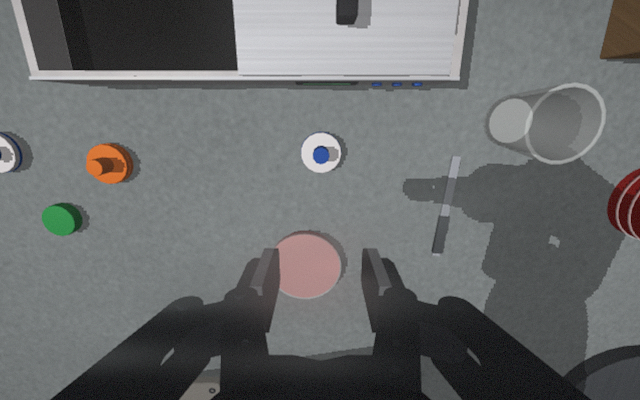

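```bash
python3 -m handwheel '[{"fingers":0.5,"travel":[5,0,-2.8],"spin":0},{"fingers":0.5,"travel":[10,0,-2.8],"spin":0},{"fingers":0.5,"travel":[15,0,-2.8],"spin":0},{"fingers":0.5,"travel":[18,0,-2.8],"spin":0},{"fingers":0.5,"travel":[19.5,0,-2.8],"spin":0},{"fingers":0.5,"travel":[19.5,0,-2.8],"spin":0},{"fingers":0.5,"travel":[19.5,0,-2.8],"spin":0},{"fingers":0,"travel":[19.5,0,-2.8],"spin":0},{"fingers":0,"travel":[19.5,0,-2.8],"spin":0},{"fingers":0,"travel":[19.5,0,-2.8],"spin":0},{"fingers":0,"travel":[19.5,0,-2.8],"spin":0},{"fingers":0,"travel":[19.5,0,-2.8],"spin":0}]'
python3 - <<'E'
from h import *
go((.6,-.155,.15),-1.575)
E
```

```text
time: 18.35
tcp_pos: [0.4448, -0.26, 0.0417]
orientation: [2.622, 1.568, -0.531]
ft_force: [-0.7, 0.7, 6.8]
gripper_width: 0.0153
travel [-10.81 -10.66 -15.42] spin -0.007 jaw now -1.582 q6 1.03 t 18.35 tcp [ 0.4448 -0.26    0.0417] w 0.0153 F [-0.7  0.7  6.8]
```

```bash
python3 -m handwheel '[{"fingers":0,"travel":[-2,0,0],"spin":0},{"fingers":0,"travel":[-7,0,0],"spin":0},{"fingers":0,"travel":[-11,0,0],"spin":0},{"fingers":0,"travel":[-12,-4,-4],"spin":0},{"fingers":0,"travel":[-12,-8,-8],"spin":0},{"fingers":0,"travel":[-12,-11,-11],"spin":0},{"fingers":0,"travel":[-12,-12.6,-12.3],"spin":0},{"fingers":0,"travel":[-12,-12.6,-12.3],"spin":0},{"fingers":0,"travel":[-12,-12.6,-12.3],"spin":0}]'
python3 - <<'E'
from h import *
go((.568,-.135,.064),-1.575)
s=snap("side","s14",(240,130,390,240),5); s=snap("wrist","w14")
E
```

```text
time: 19.48
tcp_pos: [0.5675, -0.1355, 0.1602]
orientation: [0.036, 1.57, -3.117]
ft_force: [-0.1, -0.1, -0.9]
gripper_width: 0.0151
travel [ 9.62 -0.05 -0.06] spin -0.007 jaw now -1.582 q6 1.33 t 19.475 tcp [ 0.5675 -0.1355  0.1602] w 0.0151 F [-0.1 -0.1 -0.9]
```

View pics/s14.png

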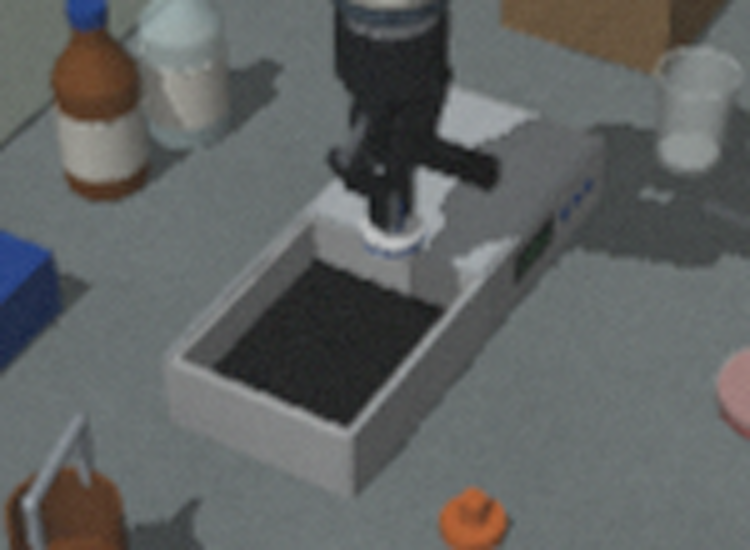

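View pics/w14.png

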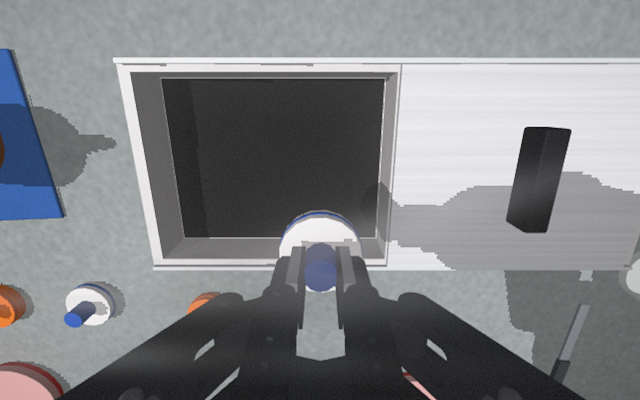

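Run:
```python
from h import *
s=snap("wrist")
for u,v,z in((162,79,.02),(384,79,.02),(185,238,.02),(385,238,.02),(118,65,.06),(154,266,.06)): print(plane(s,u,v,z).round(4))
```

```text
[ 0.667  -0.0099  0.02  ]
[ 0.6648 -0.1867  0.02  ]
[ 0.5289 -0.0077  0.02  ]
[ 0.5266 -0.1948  0.02  ]
[ 0.6727 -0.0014  0.06  ]
[0.5222 0.0017 0.06  ]
```

```bash
python3 -m handwheel '[{"fingers":0,"travel":[4,0,0],"spin":0},{"fingers":0,"travel":[7,0,0],"spin":0},{"fingers":0,"travel":[9,0,0],"spin":0},{"fingers":0,"travel":[9.6,0,0],"spin":0},{"fingers":0,"travel":[9.8,0,0],"spin":0},{"fingers":0,"travel":[9.8,0,0],"spin":0},{"fingers":0,"travel":[9.8,0,0],"spin":0}]'
```

```text
time: 20.5
tcp_pos: [0.569, -0.135, 0.0632]
orientation: [2.898, 1.569, -0.255]
ft_force: [-0.2, 0.1, 0.1]
gripper_width: 0.0151
```

```bash
python3 -m handwheel '[{"fingers":0,"travel":[0.1,0,0],"spin":0},{"fingers":0,"travel":[0.15,0,0],"spin":0},{"fingers":0,"travel":[0.15,0,0],"spin":0},{"fingers":0.15,"travel":[0.15,0,0],"spin":0},{"fingers":0.35,"travel":[0.15,0,0],"spin":0},{"fingers":0.35,"travel":[0.15,0,0],"spin":0},{"fingers":0.35,"travel":[0.15,0,0],"spin":0},{"fingers":0.35,"travel":[-2,0,0],"spin":0},{"fingers":0.35,"travel":[-6,0,0],"spin":0},{"fingers":0.35,"travel":[-12,0,0],"spin":0},{"fingers":0.4,"travel":[-18,0,0],"spin":0},{"fingers":0.4,"travel":[-18,0,0],"spin":0},{"fingers":0.4,"travel":[-18,0,0],"spin":0}]'
python3 - <<'E'
from h import *
s=snap("scene","s15",(250,150,410,310),4)
go((.42,.05,.24),-1.58)
print(blobs(s,(100,120,60),(130,255,255)))
print([plane(s,*c,.027).round(4) for c,st in blobs(s,(100,120,60),(130,255,255))])
E
```

```text
time: 22.12
tcp_pos: [0.568, -0.1348, 0.2419]
orientation: [-0.262, 1.57, 2.868]
ft_force: [-0.0, 0.3, 0.7]
gripper_width: 0.034
travel [  0.14 -18.31  14.96] spin -0.002 jaw now -1.582 q6 1.33 t 22.175 tcp [ 0.5675 -0.1347  0.241 ] w 0.0341 F [-0.3  1.4 -0.4]
[(array([385.8, 131.9]), [385, 130, 3, 5, 12]), (array([395.9, 206.8]), [367, 177, 60, 54, 1080]), (array([448.8, 291.1]), [423, 263, 52, 57, 1737]), (array([329.5, 275.5]), [328, 273, 4, 6, 20]), (array([435.3, 357.5]), [428, 350, 15, 16, 171]), (array([408.9, 391.2]), [402, 384, 15, 16, 182])]
[array([0.467 , 0.4036, 0.027 ]), array([0.6259, 0.1604, 0.027 ]), array([8.639e-01, 7.000e-04, 2.700e-02]), array([ 0.5672, -0.1309,  0.027 ]), array([ 0.9017, -0.175 ,  0.027 ]), array([ 0.8789, -0.2788,  0.027 ])]
```

View pics/s15.png

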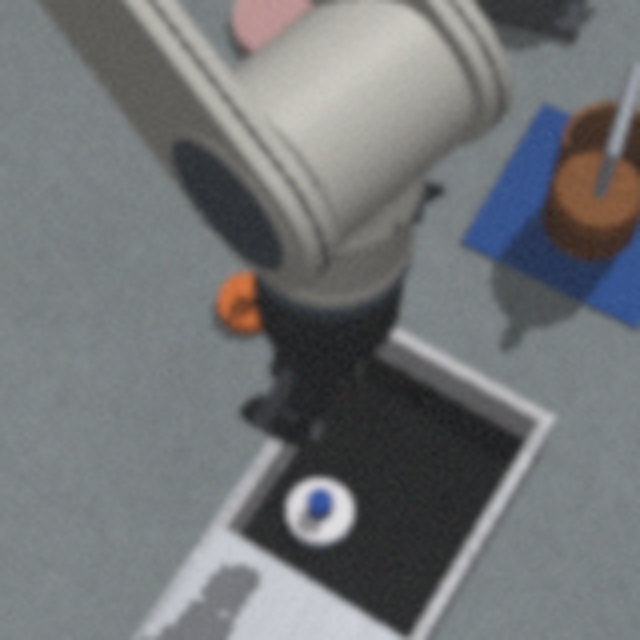

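```bash
python3 -m handwheel '[{"fingers":0.5,"travel":[0,-23.3,15],"spin":0},{"fingers":0.5,"travel":[0,-23.3,15],"spin":0},{"fingers":0.5,"travel":[0,-23.3,15],"spin":0},{"fingers":0.5,"travel":[0,-23.3,15],"spin":0},{"fingers":0.5,"travel":[0,-23.3,15],"spin":0},{"fingers":0.5,"travel":[0,-23.3,15],"spin":0},{"fingers":0.5,"travel":[0,-23.3,15],"spin":0},{"fingers":0.5,"travel":[0,-23.3,15],"spin":0}]'
python3 - <<'E'
from h import *
s=snap("wrist","w16")
for c,st in blobs(s,(100,120,60),(130,255,255)): print(c,st,plane(s,*c,.03))
go((.45,.1056,.042))
E
```

```text
time: 23.18
tcp_pos: [0.4216, 0.0989, 0.2419]
orientation: [0.391, 1.57, -2.763]
ft_force: [0.2, -1.0, -0.2]
gripper_width: 0.043
[229.   35.2] [155, 0, 148, 69, 8267] [0.56579187 0.18723565 0.03      ]
[572.3  23.2] [555, 11, 35, 25, 616] [ 0.57197238 -0.14512337  0.03      ]
[537.4  38. ] [533, 14, 20, 41, 72] [ 0.55958602 -0.11407868  0.03      ]
[ 64.  116.9] [57, 111, 13, 12, 20] [0.4913348  0.36890905 0.03      ]
[ 33.2 133.4] [15, 124, 38, 20, 582] [0.47481006 0.40644774 0.03      ]
[ 72.6 134.7] [70, 124, 5, 25, 34] [0.47292606 0.36465659 0.03      ]
[312.1 153.5] [305, 145, 15, 17, 201] [0.44963019 0.10854626 0.03      ]
travel [20.   -0.71 -2.84] spin 0.0 jaw now -1.584 q6 1.79 t 23.225 tcp [0.4216 0.0989 0.242 ] w 0.0427 F [-0.7  0.1  0.3]
```

View pics/w16.png

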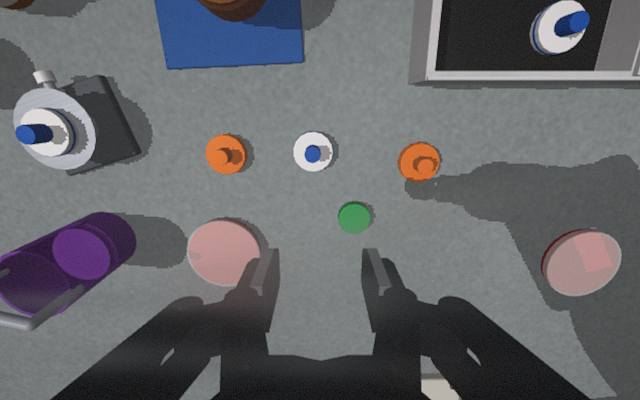

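Only the white disc with the blue hub at (313,152) is a cassette. The orange pieces at (226,154) and (420,162) are look-alikes. I'm picking up the white one.

```bash
python3 -m handwheel '[{"fingers":0.5,"travel":[5,-0.9,-2.8],"spin":0},{"fingers":0.5,"travel":[10,-0.9,-2.8],"spin":0},{"fingers":0.5,"travel":[15,-0.9,-2.8],"spin":0},{"fingers":0.5,"travel":[18,-0.9,-2.8],"spin":0},{"fingers":0.5,"travel":[20,-0.9,-2.8],"spin":0},{"fingers":0.5,"travel":[20,-0.9,-2.8],"spin":0},{"fingers":0.5,"travel":[20,-0.9,-2.8],"spin":0},{"fingers":0,"travel":[20,-0.9,-2.8],"spin":0},{"fingers":0,"travel":[20,-0.9,-2.8],"spin":0},{"fingers":0,"travel":[20,-0.9,-2.8],"spin":0},{"fingers":0,"travel":[20,-0.9,-2.8],"spin":0},{"fingers":0,"travel":[20,-0.9,-2.8],"spin":0},{"fingers":0,"travel":[18,-0.9,-2.8],"spin":0},{"fingers":0,"travel":[13,-0.9,-2.8],"spin":0},{"fingers":0,"travel":[8,-0.9,-2.8],"spin":0},{"fingers":0,"travel":[8,-0.9,-2.8],"spin":0}]'
python3 - <<'E'
from h import *
go((.629,-.135,.16),-1.575)
E
```

```text
time: 25.22
tcp_pos: [0.4518, 0.109, 0.1664]
orientation: [-2.919, 1.562, 0.211]
ft_force: [0.6, 0.1, -1.3]
gripper_width: 0.0151
travel [  0.74  24.2  -17.99] spin -0.007 jaw now -1.582 q6 1.79 t 25.225 tcp [0.4518 0.109  0.1664] w 0.0151 F [ 0.6  0.1 -1.3]
```

```bash
python3 -m handwheel '[{"fingers":0,"travel":[0,4,-3],"spin":0},{"fingers":0,"travel":[0,8,-6],"spin":0},{"fingers":0,"travel":[0,12,-9],"spin":0},{"fingers":0,"travel":[0,16,-12],"spin":0},{"fingers":0,"travel":[0,20,-15],"spin":0},{"fingers":0,"travel":[0,23,-17],"spin":0},{"fingers":0,"travel":[0,24.2,-17.9],"spin":0},{"fingers":0,"travel":[0,24.2,-17.9],"spin":0},{"fingers":0,"travel":[0,24.2,-17.9],"spin":0},{"fingers":0,"travel":[0,24.2,-17.9],"spin":0}]'
python3 - <<'E'
from h import *
go((.629,-.135,.063),-1.575)
s=snap("wrist","w17")
E
```

```text
time: 26.48
tcp_pos: [0.6249, -0.1344, 0.1623]
orientation: [-0.406, 1.57, 2.726]
ft_force: [-0.3, 0.1, -0.2]
gripper_width: 0.0148
travel [ 9.93  0.06 -0.42] spin -0.006 jaw now -1.581 q6 1.35 t 26.475 tcp [ 0.6249 -0.1344  0.1623] w 0.0148 F [-0.3  0.1 -0.2]
```

View pics/w17.png

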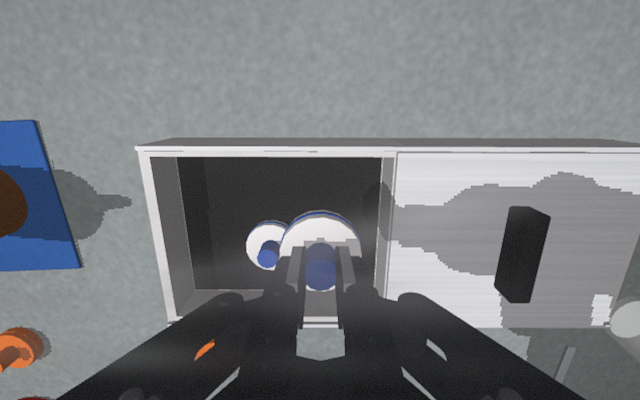

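Run:
```python
from h import *
s=snap("wrist","w18",(220,180,400,300),4);print(plane(s,268,253,.047),plane(s,268,245,.034))
s=snap("scene","s18",(270,210,400,330),5);print(blobs(s,(100,120,60),(130,255,255),box=(270,210,400,330)))
```

```text
[ 0.58252099 -0.08798632  0.047     ] [ 0.58386396 -0.08593833  0.034     ]
[(array([397.2, 221.7]), [394, 217, 6, 10, 36])]
```

View pics/w18.png

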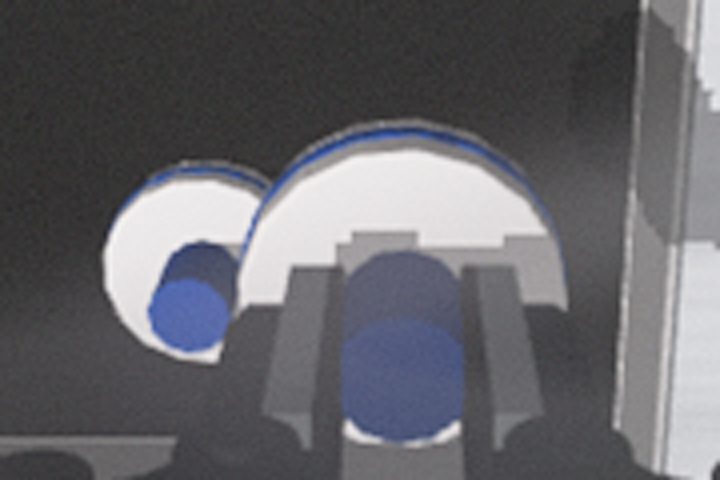

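View pics/s18.png

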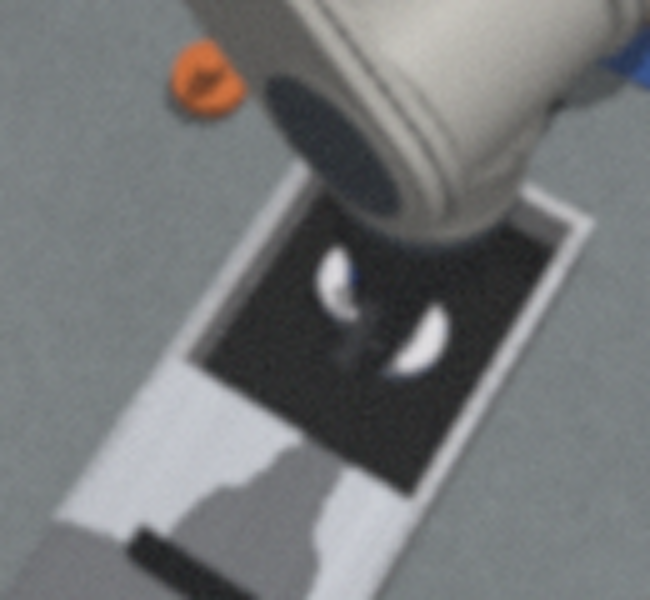

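The first cassette has been knocked a few cm within the well. It is now at about (0.582, -0.087), upright and still in limits. The intended spot is still free, so I'm placing the held cassette there.

```bash
python3 -m handwheel '[{"fingers":0,"travel":[3,0.3,-0.6],"spin":0},{"fingers":0,"travel":[6,0.3,-0.6],"spin":0},{"fingers":0,"travel":[8.5,0.3,-0.6],"spin":0},{"fingers":0,"travel":[9.6,0.3,-0.6],"spin":0},{"fingers":0,"travel":[10,0.3,-0.6],"spin":0},{"fingers":0,"travel":[10,0.3,-0.6],"spin":0},{"fingers":0,"travel":[10,0.3,-0.6],"spin":0}]'
```

```text
time: 27.5
tcp_pos: [0.632, -0.1387, 0.0636]
orientation: [2.966, 1.569, -0.187]
ft_force: [-2.7, 0.5, 6.5]
gripper_width: 0.0151
```

```bash
python3 -m handwheel '[{"fingers":0.15,"travel":[0,0,0],"spin":0},{"fingers":0.35,"travel":[0,0,0],"spin":0},{"fingers":0.35,"travel":[0,0,0],"spin":0},{"fingers":0.35,"travel":[0,0,0],"spin":0},{"fingers":0.35,"travel":[-2,0,0],"spin":0},{"fingers":0.35,"travel":[-6,0,0],"spin":0},{"fingers":0.35,"travel":[-12,0,0],"spin":0},{"fingers":0.4,"travel":[-20,0,0],"spin":0},{"fingers":0.4,"travel":[-22,0,0],"spin":0},{"fingers":0.4,"travel":[-22,0,0],"spin":0}]'
python3 - <<'E'
from h import *
s=snap("wrist","w19")
s=snap("scene","s19",(270,210,400,330),5);print(blobs(s,(100,120,60),(130,255,255),box=(270,210,400,330)))
go((.45,.32,.285),-.0)
E
```

```text
time: 28.75
tcp_pos: [0.6333, -0.1391, 0.288]
orientation: [2.919, 1.562, -0.233]
ft_force: [1.3, 0.0, -0.4]
gripper_width: 0.034
[(array([393.8, 219.3]), [387, 213, 13, 14, 98]), (array([348.9, 288.4]), [347, 286, 5, 6, 22])]
travel [ -0.21 -45.65  18.63] spin 1.56 jaw now -1.582 q6 1.35 t 28.85 tcp [ 0.6312 -0.1386  0.2833] w 0.0342 F [-0.1  0.8 -0.7]
```

View pics/s19.png

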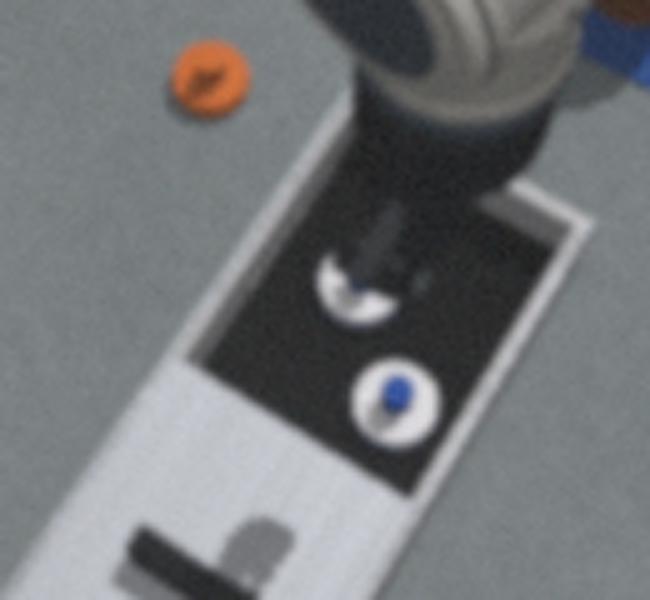

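Run:
```python
from h import *
s=snap("scene")
print("purple",plane(s,352.7,96.2,.152),"yellow",plane(s,429.6,94.4,.152),"bottle",plane(s,438,131.7,.128))
print("wristhub est", blobs(s,(100,120,60),(130,255,255),box=(360,100,410,150)))
```

```text
purple [0.34471617 0.37568266 0.152     ] yellow [0.54842844 0.50944046 0.152     ] bottle [0.62912198 0.40485706 0.128     ]
wristhub est []
```

```bash
python3 -m handwheel '[{"fingers":0.5,"travel":[-1.5,-49.9,19.1],"spin":0},{"fingers":0.5,"travel":[-1.5,-49.9,19.1],"spin":0},{"fingers":0.5,"travel":[-1.5,-49.9,19.1],"spin":0},{"fingers":0.5,"travel":[-1.5,-49.9,19.1],"spin":0},{"fingers":0.5,"travel":[-1.5,-49.9,19.1],"spin":0},{"fingers":0.5,"travel":[-1.5,-49.9,19.1],"spin":0},{"fingers":0.5,"travel":[-1.5,-49.9,19.1],"spin":0},{"fingers":0.5,"travel":[-1.5,-49.9,19.1],"spin":0},{"fingers":0.5,"travel":[-1.5,-49.9,19.1],"spin":0},{"fingers":0.5,"travel":[-1.5,-49.9,19.1],"spin":0},{"fingers":0.5,"travel":[-1.5,-49.9,19.1],"spin":0},{"fingers":0.5,"travel":[-1.5,-49.9,19.1],"spin":0}]'
python3 - <<'E'
from h import *
s=snap("wrist","w20")
for c,st in blobs(s,(100,120,60),(130,255,255)): print(c,st,plane(s,*c,.08))
go((.481,.366,.093))
E
```

```text
time: 30.4
tcp_pos: [0.4463, 0.3613, 0.2968]
orientation: [0.809, 1.57, -2.345]
ft_force: [0.4, -1.1, -0.6]
gripper_width: 0.0428
[444.1  55.1] [395, 0, 123, 92, 6975] [0.57087463 0.23582633 0.08      ]
[317.8 149. ] [311, 141, 15, 17, 200] [0.47845534 0.36451335 0.08      ]
travel [20.39 -0.52 -3.46] spin 0.0 jaw now -1.584 q6 2.24 t 30.45 tcp [0.4464 0.3613 0.297 ] w 0.043 F [ 0.2 -0.4  0.1]
```

View pics/w20.png

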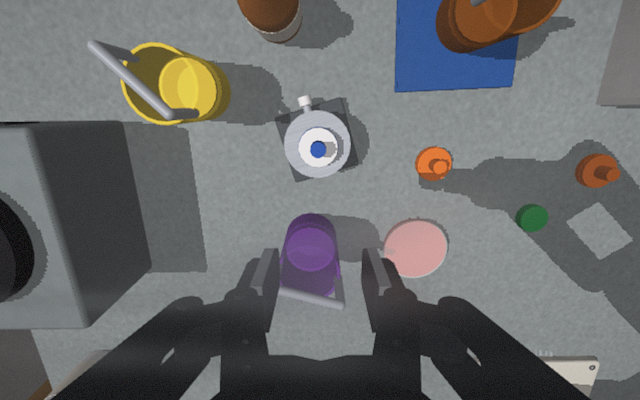

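The white cassette with the blue hub at (318,149) on the steel head is cassette_5. I'm picking it up.

```bash
python3 -m handwheel '[{"fingers":0.5,"travel":[3,-0.4,-3.3],"spin":0},{"fingers":0.5,"travel":[8,-0.4,-3.3],"spin":0},{"fingers":0.5,"travel":[13,-0.4,-3.3],"spin":0},{"fingers":0.5,"travel":[17,-0.4,-3.3],"spin":0},{"fingers":0.5,"travel":[19.5,-0.4,-3.3],"spin":0},{"fingers":0.5,"travel":[20.4,-0.4,-3.3],"spin":0},{"fingers":0.5,"travel":[20.4,-0.4,-3.3],"spin":0},{"fingers":0.5,"travel":[20.4,-0.4,-3.3],"spin":0},{"fingers":0,"travel":[20.4,-0.4,-3.3],"spin":0},{"fingers":0,"travel":[20.4,-0.4,-3.3],"spin":0},{"fingers":0,"travel":[20.4,-0.4,-3.3],"spin":0},{"fingers":0,"travel":[20.4,-0.4,-3.3],"spin":0},{"fingers":0,"travel":[20.4,-0.4,-3.3],"spin":0},{"fingers":0,"travel":[18,-0.4,-3.3],"spin":0},{"fingers":0,"travel":[13,-0.4,-3.3],"spin":0},{"fingers":0,"travel":[7,-0.4,-3.3],"spin":0},{"fingers":0,"travel":[2,-0.4,-3.3],"spin":0},{"fingers":0,"travel":[2,-0.4,-3.3],"spin":0}]'
python3 - <<'E'
from h import *
go((.55,-.055,.28),-1.575)
s=snap("side","s21",(200,150,400,300),4)
E
```

```text
time: 32.7
tcp_pos: [0.481, 0.3676, 0.2827]
orientation: [-2.496, 1.561, 0.635]
ft_force: [-0.3, 0.5, -0.6]
gripper_width: 0.0152
travel [ 0.08 42.18 -7.36] spin -0.007 jaw now -1.582 q6 2.21 t 32.7 tcp [0.481  0.3676 0.2827] w 0.0152 F [-0.3  0.5 -0.6]
```

View pics/s21.png

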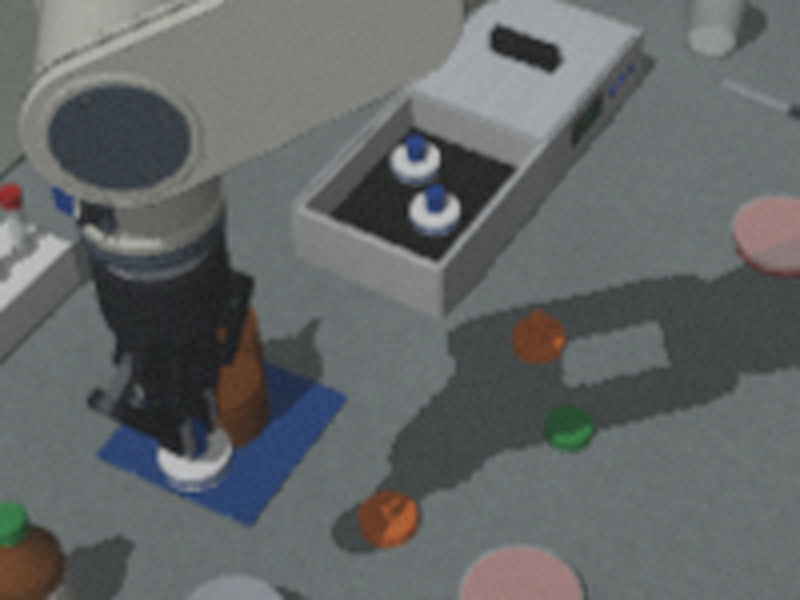

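```bash
python3 -m handwheel '[{"fingers":0,"travel":[0,4,-1.5],"spin":0},{"fingers":0,"travel":[0,9,-3.3],"spin":0},{"fingers":0,"travel":[0,14,-5.1],"spin":0},{"fingers":0,"travel":[0,19,-6.9],"spin":0},{"fingers":0,"travel":[0,24,-8.7],"spin":0},{"fingers":0,"travel":[0,29,-10.5],"spin":0},{"fingers":0,"travel":[0,34,-12.4],"spin":0},{"fingers":0,"travel":[0,39,-14],"spin":0},{"fingers":0,"travel":[0,42.3,-15.4],"spin":0},{"fingers":0,"travel":[0,42.3,-15.4],"spin":0},{"fingers":0,"travel":[0,42.3,-15.4],"spin":0},{"fingers":0,"travel":[0,42.3,-15.4],"spin":0}]'
python3 - <<'E'
from h import *
s=snap("scene");s2=snap("side","s22",(230,120,380,230),5);
a=blobs(s,(100,120,60),(130,255,255),box=(270,210,385,330));b=blobs(s2,(100,120,60),(130,255,255),box=(265,170,350,220))
print(a,b)
for c,_ in a: print("scene",plane(s,*c,.048))
for c,_ in b: print("side",plane(s2,*c,.048))
go((.635,-.056,.066),-1.575)
E
```

```text
time: 34.25
tcp_pos: [0.6277, -0.0574, 0.2767]
orientation: [-0.231, 1.569, 2.901]
ft_force: [-0.7, -0.4, 0.8]
gripper_width: 0.0153
[(array([341.8, 264.1]), [340, 262, 4, 5, 17]), (array([348.9, 288.5]), [347, 286, 5, 6, 21])] [(array([303.4, 186.1]), [302, 183, 4, 7, 22]), (array([308.4, 198.7]), [307, 196, 4, 7, 25])]
scene [ 0.5825615  -0.09169133  0.048     ]
scene [ 0.63326786 -0.14118231  0.048     ]
side [ 0.6318899  -0.14177628  0.048     ]
side [ 0.58075906 -0.0920841   0.048     ]
travel [21.12 -0.15 -0.7 ] spin -0.006 jaw now -1.581 q6 1.47 t 34.35 tcp [ 0.628  -0.0575  0.2772] w 0.0152 F [ 0.6  0.3 -0.4]
```

View pics/s22.png

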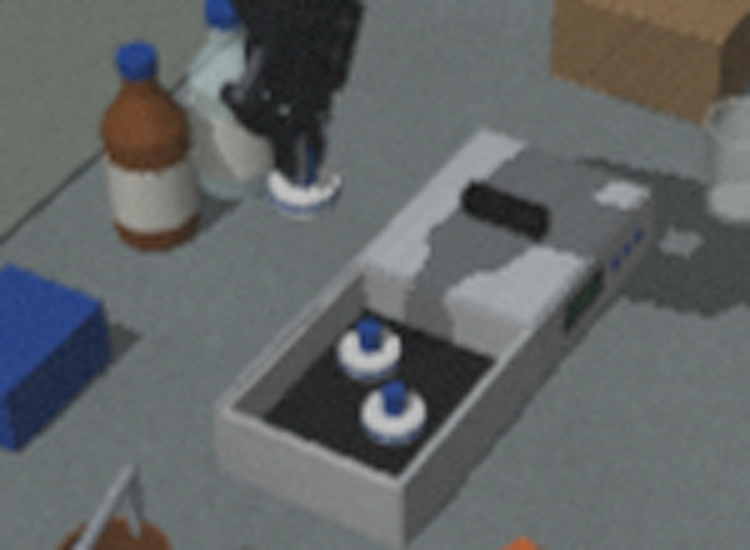

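```bash
python3 -m handwheel '[{"fingers":0,"travel":[3,-0.2,-0.7],"spin":0},{"fingers":0,"travel":[8,-0.2,-0.7],"spin":0},{"fingers":0,"travel":[13,-0.2,-0.7],"spin":0},{"fingers":0,"travel":[17,-0.2,-0.7],"spin":0},{"fingers":0,"travel":[20,-0.2,-0.7],"spin":0},{"fingers":0,"travel":[21,-0.2,-0.7],"spin":0},{"fingers":0,"travel":[21.2,-0.2,-0.7],"spin":0},{"fingers":0,"travel":[21.2,-0.2,-0.7],"spin":0},{"fingers":0,"travel":[21.2,-0.2,-0.7],"spin":0}]'
```

```text
time: 35.48
tcp_pos: [0.6362, -0.0567, 0.0667]
orientation: [3.057, 1.569, -0.095]
ft_force: [1.5, -0.7, -0.1]
gripper_width: 0.015
```

```bash
python3 -m handwheel '[{"fingers":0,"travel":[0.15,0,0],"spin":0},{"fingers":0,"travel":[0.25,0,0],"spin":0},{"fingers":0,"travel":[0.25,0,0],"spin":0}]'
```

```text
time: 35.85
tcp_pos: [0.636, -0.0568, 0.0646]
orientation: [3.05, 1.569, -0.103]
ft_force: [-3.6, -0.3, 11.2]
gripper_width: 0.0149
```

Contact with the floor. Releasing and rising.

```bash
python3 -m handwheel '[{"fingers":0.15,"travel":[0,0,0],"spin":0},{"fingers":0.35,"travel":[0,0,0],"spin":0},{"fingers":0.35,"travel":[0,0,0],"spin":0},{"fingers":0.35,"travel":[0,0,0],"spin":0},{"fingers":0.35,"travel":[-2,0,0],"spin":0},{"fingers":0.35,"travel":[-6,0,0],"spin":0},{"fingers":0.35,"travel":[-12,0,0],"spin":0},{"fingers":0.5,"travel":[-17,0,8],"spin":0},{"fingers":0.5,"travel":[-22,8,15],"spin":0},{"fingers":0.5,"travel":[-22,16,15],"spin":0},{"fingers":0.5,"travel":[-22,16,15],"spin":0},{"fingers":0.5,"travel":[-22,16,15],"spin":0}]'
python3 - <<'E'
from h import *
s=snap("scene");s2=snap("side");w=snap("wrist","w23")
a=blobs(s,(100,120,60),(130,255,255),box=(270,210,385,330));b=blobs(s2,(100,120,60),(130,255,255),box=(265,170,350,220))
for c,_ in a: print("scene",c,plane(s,*c,.048))
for c,_ in b: print("side",c,plane(s2,*c,.048))
go((.6,-.283,.096),-1.578)
E
```

```text
time: 37.35
tcp_pos: [0.4827, -0.2177, 0.2855]
orientation: [2.613, 1.567, -0.543]
ft_force: [0.8, 0.4, -0.3]
gripper_width: 0.0428
scene [377.7 212.4] [0.59116501 0.10303217 0.048     ]
scene [341.9 264. ] [ 0.58264837 -0.09129589  0.048     ]
scene [364.6 264.6] [ 0.63645841 -0.06012368  0.048     ]
scene [348.9 288.5] [ 0.63326786 -0.14118231  0.048     ]
side [303.4 186.2] [ 0.6315995  -0.14129614  0.048     ]
side [290.9 198.8] [ 0.63533274 -0.06039045  0.048     ]
side [308.4 198.7] [ 0.58075906 -0.0920841   0.048     ]
travel [ 18.77   6.63 -11.71] spin -0.006 jaw now -1.584 q6 1.14 t 37.5 tcp [ 0.4836 -0.2152  0.2835] w 0.0429 F [0.6 0.1 0.3]
```

View pics/w23.png

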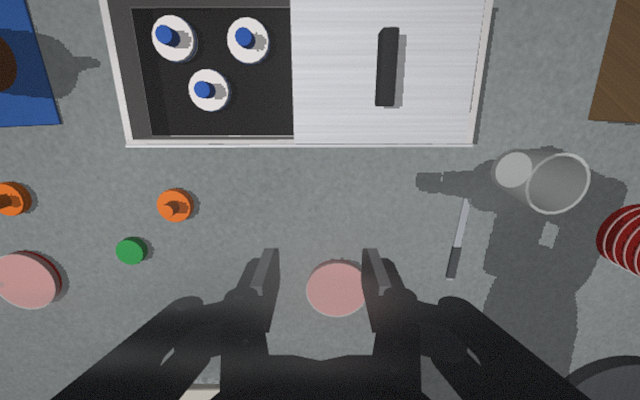

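Run:
```python
from h import *
snap("scene","s24");snap("side","s25")
```

```text
(no output)
```

View pics/s24.png

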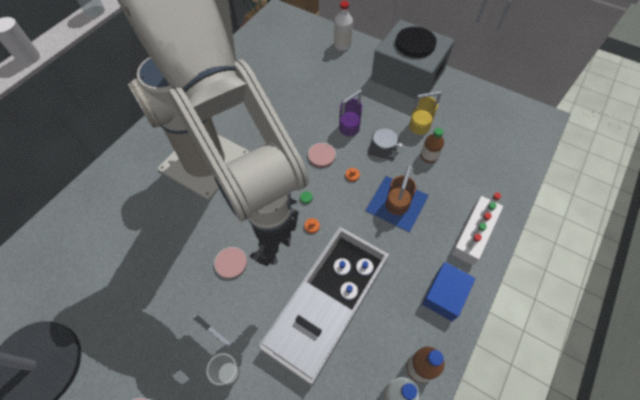

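View pics/s25.png

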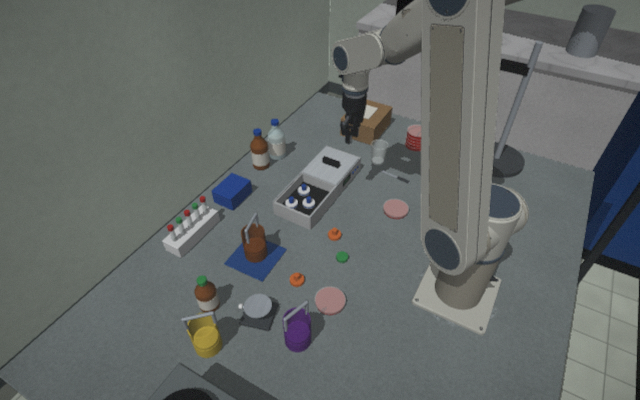

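```bash
python3 - <<'E'
from h import *
go((.599,-.283,.096),-1.578)
E
python3 -m handwheel '[{"fingers":0.6,"travel":[0,6.7,-6],"spin":0},{"fingers":0.6,"travel":[4,6.7,-11.6],"spin":0},{"fingers":0.6,"travel":[9,6.7,-11.6],"spin":0},{"fingers":0.6,"travel":[14,6.7,-11.6],"spin":0},{"fingers":0.6,"travel":[17,6.7,-11.6],"spin":0},{"fingers":0.6,"travel":[18.6,6.7,-11.6],"spin":0},{"fingers":0.6,"travel":[18.6,6.7,-11.6],"spin":0},{"fingers":0.6,"travel":[18.6,6.7,-11.6],"spin":0}]'
python3 - <<'E'
from h import *
snap("side","s26",(270,120,390,220),6)
go((.599,-.283,.096),-1.578)
E
```

```text
travel [ 18.65   6.8  -11.6 ] spin -0.003 jaw now -1.581 q6 1.14 t 37.6 tcp [ 0.4838 -0.2139  0.2826] w 0.0425 F [0.  0.4 0.8]
time: 38.6
tcp_pos: [0.6, -0.2833, 0.0983]
orientation: [2.709, 1.569, -0.443]
ft_force: [0.7, 0.1, 0.7]
gripper_width: 0.051
travel [ 0.26 -0.06  0.1 ] spin -0.004 jaw now -1.582 q6 1.12 t 38.65 tcp [ 0.5999 -0.2836  0.0986] w 0.0515 F [ 1.1 -1.   0. ]
```

View pics/s26.png

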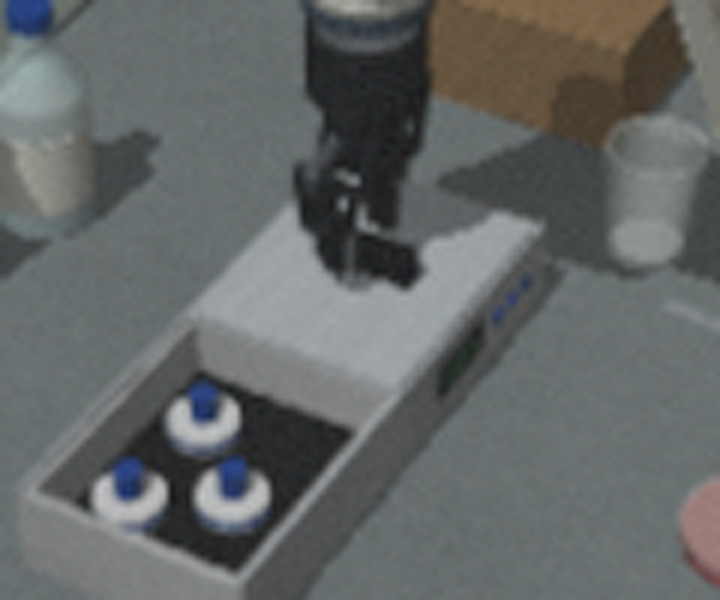

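```bash
python3 -m handwheel '[{"fingers":0.6,"travel":[0.2,0,0],"spin":0},{"fingers":0,"travel":[0.2,0,0],"spin":0},{"fingers":0,"travel":[0.2,0,0],"spin":0},{"fingers":0,"travel":[0.2,0,0],"spin":0},{"fingers":0,"travel":[0.2,0,0],"spin":0},{"fingers":0,"travel":[0.2,0,0],"spin":0},{"fingers":0,"travel":[0.1,-1.5,0],"spin":0},{"fingers":0,"travel":[0.1,-4,0],"spin":0},{"fingers":0,"travel":[0.1,-7,0],"spin":0},{"fingers":0,"travel":[0.1,-10,0],"spin":0},{"fingers":0,"travel":[0.1,-13,-0.1],"spin":0},{"fingers":0,"travel":[0.1,-16,-0.1],"spin":0},{"fingers":0,"travel":[0.1,-17.6,-0.1],"spin":0},{"fingers":0,"travel":[0.1,-18.2,-0.1],"spin":0},{"fingers":0,"travel":[0.1,-18.2,-0.1],"spin":0},{"fingers":0,"travel":[0.1,-18.2,-0.1],"spin":0}]'
```

```text
time: 40.65
tcp_pos: [0.6012, -0.1016, 0.0954]
orientation: [-0.307, 1.569, 2.822]
ft_force: [-1.4, 0.5, -5.8]
gripper_width: 0.0141
```

Nudging it on to the end stop.

```bash
python3 -m handwheel '[{"fingers":0,"travel":[0,-0.2,0],"spin":0},{"fingers":0,"travel":[0,-0.3,0],"spin":0},{"fingers":0,"travel":[0,-0.3,0],"spin":0},{"fingers":0,"travel":[0,-0.3,0],"spin":0}]'
```

```text
time: 41.15
tcp_pos: [0.6012, -0.0984, 0.0954]
orientation: [-0.09, 1.569, 3.04]
ft_force: [-4.3, -2.5, -7.2]
gripper_width: 0.0141
```

```bash
python3 -m handwheel '[{"fingers":0,"travel":[0,-0.2,0],"spin":0},{"fingers":0,"travel":[0,-0.2,0],"spin":0},{"fingers":0,"travel":[0,-0.2,0],"spin":0}]'
```

```text
time: 41.52
tcp_pos: [0.6013, -0.098, 0.0955]
orientation: [1.05, 1.568, -2.102]
ft_force: [-4.9, -11.0, -9.1]
gripper_width: 0.0144
```

The end stop is reached: the force rises to 11 N while the cover hardly moves. I'm letting go and rising.

```bash
python3 -m handwheel '[{"fingers":0,"travel":[0,0.1,0],"spin":0},{"fingers":0.2,"travel":[0,0.1,0],"spin":0},{"fingers":0.6,"travel":[0,0.1,0],"spin":0},{"fingers":0.6,"travel":[0,0.1,0],"spin":0},{"fingers":0.6,"travel":[0,0.1,0],"spin":0},{"fingers":0.6,"travel":[-2,0.1,0],"spin":0},{"fingers":0.6,"travel":[-6,0.1,0],"spin":0},{"fingers":0.6,"travel":[-12,0.1,0],"spin":0},{"fingers":0.6,"travel":[-18,0.1,6],"spin":0},{"fingers":0.6,"travel":[-20,0.1,12],"spin":0},{"fingers":0.6,"travel":[-20,0.1,12],"spin":0},{"fingers":0.6,"travel":[-20,0.1,12],"spin":0}]'
python3 - <<'E'
from h import *
s=snap("wrist","w27");snap("side","s27",(200,130,360,290),4)
go((.48,-.1,.3))
E
```

```text
time: 43.02
tcp_pos: [0.4815, -0.096, 0.2981]
orientation: [2.943, 1.567, -0.21]
ft_force: [-0.1, -0.3, 0.3]
gripper_width: 0.0514
travel [-0.33  0.4   0.26] spin 0.0 jaw now -1.582 q6 1.36 t 43.125 tcp [ 0.4827 -0.0961  0.2967] w 0.0512 F [0.  0.1 0.4]
```

View pics/w27.png

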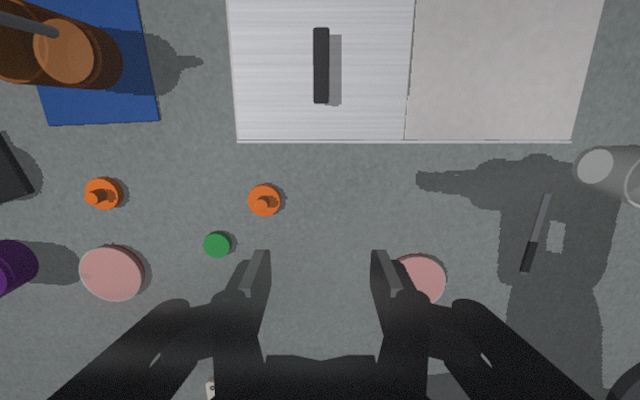

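View pics/s27.png

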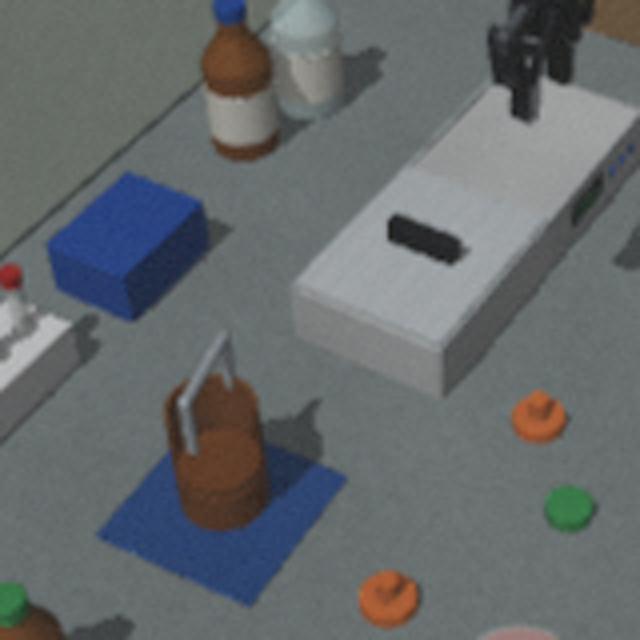

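The cover is flush at the well end, the funnel is upright at the mat's middle, and the gripper is clear.

Run:
```python
from h import *
s=snap("wrist")
print([plane(s,u,65,.09)[:2].round(4) for u in(312.5,329)],"end",plane(s,238,138,.066)[:2].round(4))
print(robot.close_job())
```

```text
[array([ 0.5992, -0.0886]), array([ 0.5991, -0.1049])] end [ 0.527 -0.002]
the job is handed in; nothing more can be done
None
```

The job is finished and handed in at about 43 s of the 210 s allowed. No verdict was reported, so what follows rests on my own checks.

**What was done:** I lifted the amber funnel by its handle off the stand and set it down upright on the mat, then slid the cover open. I stood three cassettes in the well: the two on the bench and the one from under the funnel. No other white cassettes appeared in any view. Then I slid the cover shut and let go.

**Last checks**
- **Cover opening:** by gripper travel it reached about 0.184 m, above the 0.165 m needed.
- **Cover closing:** it went to its end stop, where the push force rose to 11 N. The last picture puts the grip bar about 2–3 mm from its shut position, which is close to the camera's accuracy and inside the 6 mm limit.
- **Cassettes:** with the cover still open, all three stood upright in the well. From the well's centre they were at about (-16, +8), (+35, -41) and (+38, +40) mm.
- **Funnel:** it stands upright, about 1 mm from the mat's middle going by where the gripper released it.
- **Bystanders:** the last full views showed nothing displaced. I did not measure their positions.

**What went wrong or disagreed**
- The first cassette was knocked about 5 cm inside the well while the arm was away. It stayed upright and within limits, so I left it there.
- Camera position estimates differed by up to 7 mm between views. I relied on the close wrist view for the cassette grasps.

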